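# Lay out a two-bay casting frame from confectionery rulers

## Robot

A 6-joint arm with a two-finger parallel gripper is mounted at the origin on a cart in front of the work surface, level with it; the furniture and walls round the work are solid. World frame = base frame: x ahead of the robot, y to its left, z up, the work surface at z = 0. Lengths are in m, angles in rad, forces in N, time in s.
With the tool pointing down it reaches from about 0.35 to 0.975 m from the base axis. Payload 4.9 kg.
Tool frame: the origin (TCP) lies between the finger pads; the fingertips stand 25 mm ahead of it and the grasp point (between the pads) lies 6 mm ahead of it (manip.tcp_to_tips is the z of the fingertips in the tool frame, in m); z points along the fingers, y is the line along which they close (so a half turn about z gives the same grasp; the last joint's range is limited). The gripper opens to 85 mm and grips with 20 to 120 N. Pads are 22 mm wide; open, the fingers measure 114 mm over their backs; the gripper's body (76 mm by 85 mm) begins 54 mm behind the grasp point. The pads swing forward as they close: fully open they stand 13 mm farther back than shut.
Start: joints at [1.135, 0.053, 1.613, -0, 1.476, -0.119], TCP at [0.195, 0.594, 0.256] pointing down, gripper open.
Joint ranges: [-3.01, 3.01], [-1.01, 2.22], [0.06, 2.58], [-1.02, 4.17], [0.09, 2.62], [-3.14, 3.14]. Speed limits (rad/s): [2.57, 2.57, 3.14, 3.14, 3.14, 3.14].

## Interface

Orientations are given as a unit quaternion [w, x, y, z].
In Python, from plant import manip gives the robot as it stands. The module is installed in compiled form; this text tells all that it offers.
- The arm moves only by the tool arm_command, never from a script. Its argument "moves" is a list of rows, each a list of 3 entries, a list of its own where there are three numbers: the opening, from -1 (shut) to 1 (fully open), then the shift along the tool's x, y, z in units of 0.15 m (1.0 is 0.15 m), then the turn about the tool's z in units of 2 pi rad (1.0 is 2 pi rad). A call has 1 to 20 rows; each row is the pose to reach, as a shift and turn from the pose commanded when the call began, along the tool's axes at that moment, turning the shorter way round; what a row does not reach only later rows make up. A row lasts 1/12 s, in which the tool goes at most 41.7 mm and 7.16 degrees, less where a joint would pass 70% of its speed; a pose out of reach is approached as far as the arm can. A call with a number of a shift or a turn outside -1 to 1 is refused whole. A call with a gripper value outside its range is refused whole. The fingers move at their own pace and stop on an object; the grip force is fixed at half the most. Time passes only in rows, so rows that repeat a pose let the fingers close. It gives the time, the measured TCP pose, the force, the opening and the grip force at its end, in the units of the state.
- manip.state(): the state, without advancing time (a new reading comes with each control period).
- manip.grab_frame(name): name is "scene" or "side" or "wrist"; returns a dict with "frame" (480x640x3 uint8, red, green, blue), "fx", "fy", "cx", "cy" (pixels), "R" (3x3) and "t" (3): a world point X has camera coordinates R X + t. Camera axes: x right, y down, z forward; pixel columns grow to the right and rows downward; lengths in m; the calibration is good to about 2 mm. A picture is of the moment at which its call begins. There is no depth.
- manip.job_done(): hands the job in; it is judged then, once.
Trained networks look in a picture, given as the dict that the camera call returned (one of the last four; its "shot" number tells which), for a name from the list of things; names that differ only in an ending like _2 or _b are one class to them, and where a whole thing is asked for, a point or a joint stands for the part that bears it (a point fixed in the world has none). Each returns a list of dicts, best first, with "confidence" (0 to 1); they miss things now and then, are a little off and sometimes report something else, mostly with a low value. They report only what shows in the picture. A call takes as long as a camera call.
- manip.search_frame(picture, target): "extent" ([left, top, right, bottom] in pixels, round what is visible of it).
The state is a dict: "time": time; "joint_pos": joint angles; "joint_vel": joint speeds; "joint_efforts": joint torques, N m; "tool_pos": TCP position; "tool_rot": TCP orientation; "contact_force": force on the tool from outside, world axes, zero at the start; "ft_torque": the same for the moment, N m; "gripper_width": opening from 0.0 (shut) to 1.0 (fully open); "grasp_force": force on a finger pad.
Only numpy, scipy, OpenCV 4.12 (cv2) and the standard library are available. Lean on these libraries where they do the work, as an engineer would, in place of code of your own. Each camera call takes 0.05 s, during which the arm holds its last target. There are 200 camera calls.

## Task

Lay the five loose rulers out on the marble slab as a casting frame for two ganache slabs: the two long rulers parallel along the length of the slab, and the three short ones crosswise between them, one at each end flush with the ends of the long rulers and the third midway as the divider. Centre the frame on the slab and square with it, and close up the joints so that no gap between a short ruler's end and a long ruler is wider than 5 mm. Leave the dipping fork, the chocolate bell and the tub of nibs where they are.

Things in the scene. Friction and masses are not known exactly. Their poses are not given: they have to be found in the camera images.
- long_ruler_1: a bare-metal confectionery ruler (casting bar), a square-ended straight bar 200 mm long, 16 mm wide, 20 mm high, about 0.17 kg, with fine dark centimetre marks along one top edge; origin at the centre of its underside; x along its length, y across its width, z up. The two long rulers are interchangeable.
- long_ruler_2: a bare-metal confectionery ruler (casting bar), a square-ended straight bar 200 mm long, 16 mm wide, 20 mm high, about 0.17 kg, with fine dark centimetre marks along one top edge; origin at the centre of its underside; x along its length, y across its width, z up. The two long rulers are interchangeable.
- short_ruler_1: a bare-metal confectionery ruler (casting bar), a square-ended straight bar 100 mm long, 16 mm wide, 20 mm high, about 0.09 kg, with fine dark centimetre marks along one top edge; origin at the centre of its underside; x along its length, y across its width, z up. The three short rulers are interchangeable.
- short_ruler_2: a bare-metal confectionery ruler (casting bar), a square-ended straight bar 100 mm long, 16 mm wide, 20 mm high, about 0.09 kg, with fine dark centimetre marks along one top edge; origin at the centre of its underside; x along its length, y across its width, z up. The three short rulers are interchangeable.
- short_ruler_3: a bare-metal confectionery ruler (casting bar), a square-ended straight bar 100 mm long, 16 mm wide, 20 mm high, about 0.09 kg, with fine dark centimetre marks along one top edge; origin at the centre of its underside; x along its length, y across its width, z up. The three short rulers are interchangeable.
- marble_slab: pale marble slab, 270 mm long (its x) by 190 mm wide (its y), fixed; flat top 22 mm above its origin, which lies on the worktop under its middle; on the robot's right, its length pointing away from the robot. On the way from the rulers stand, fixed, a stack of chocolate sheets 125 mm tall, a bench scale 47 mm and an open case with its lid 165 mm tall: carry over them
- dipping_fork: bystander: dipping fork with a turned wooden handle and thin wire tines, 230 x 17 x 15 mm, lying among the rulers; origin at the centre of its underside, x along its length
- chocolate_bell: bystander: single brown chocolate bell, 37 mm across, 29 mm tall, standing mouth down on the worktop just left of the far end of the slab; origin at the centre of its underside
- tub_of_nibs: bystander: open white tub of cocoa nibs, 101 x 67 x 60 mm, standing in front of the slab; origin at the centre of its underside

How it is judged:
By the outcome, as a careful person would: the job done as asked, in the order asked, and still so for the second after the job is handed in, with the robot touching nothing.
It also fails if it takes over 128 s, if anything falls off the work surface, if the arm or the gripper's body presses on something with over 40 N, if the wrist force passes 120 N, or if a joint passes its speed limit or range.

## Working session

There is one attempt and no reset: what is moved stays moved. The work goes in short steps, Python scripts to look and compute and a tool call to move; the robot and the scene stay as the last step left them, time stands still between calls to the robot, and variables do not carry over. Pictures are saved under pics/ and viewed, at most 14 in all, crops included, and the job is handed in when it is done.

Besides the shell and the picture viewer there is one more tool, called after ">>>" as a command line: name --argument value ..., lists and objects as JSON in quotes. arm_command: Moves the arm, as the interface text tells. Shifts and turns lie within -1 to 1; 1 stands for 0.15 m of shift or 2 pi rad of turn. Its arguments: {"type":"object","properties":{"moves":{"type":"array"}},"required":["moves"]}

```bash
mkdir -p pics
cat > h.py <<'E'
import numpy as np, cv2
from plant import manip
def grab(n,f=None):
    p=manip.grab_frame(n)
    if f: cv2.imwrite('pics/'+f,cv2.cvtColor(p['frame'],cv2.COLOR_RGB2BGR))
    return p
def cam(p): return np.array(p['R']),np.array(p['t'])
def ray(p,u,v,z):
    R,t=cam(p); c=-R.T@t; d=R.T@np.array([(u-p['cx'])/p['fx'],(v-p['cy'])/p['fy'],1.])
    return c+d*(z-c[2])/d[2]
def proj(p,X):
    R,t=cam(p); q=R@np.array(X)+t; return np.array([p['fx']*q[0]/q[2]+p['cx'],p['fy']*q[1]/q[2]+p['cy']])
E
python3 - <<'E'
from h import *
s=manip.state(); print({k:np.round(v,3).tolist() for k,v in s.items()}, manip.tcp_to_tips)
for n in ['scene','side','wrist']:
    p=grab(n,n+'0.png'); R,t=cam(p); print(n,p['fx'],p['cx'],p['cy'],np.round(-R.T@t,3),np.round(R,3).tolist())
    for k in ['long_ruler_1','short_ruler_1','marble_slab','dipping_fork','chocolate_bell','tub_of_nibs']:
        print(k,[(np.round(d['extent']).astype(int).tolist(),round(d['confidence'],2)) for d in manip.search_frame(p,k)])
E
```

```text
{'time': 0.0, 'joint_pos': [1.135, 0.053, 1.614, -0.0, 1.476, -0.119], 'joint_vel': [-0.001, -0.0, 0.001, -0.0, -0.001, -0.001], 'joint_efforts': [0.001, -39.366, -37.018, 0.0, 0.007, -0.0], 'tool_pos': [0.194, 0.593, 0.255], 'tool_rot': [-0.0, 0.158, 0.987, -0.001], 'contact_force': [-0.493, 1.132, -1.296], 'ft_torque': [0.017, 0.017, -0.02], 'grasp_force': 0.0, 'gripper_width': 1.002} 0.025
scene 463.122885001613 311.89419267893794 240.1812272612376 [-0.258 -0.523  0.739] [[0.554, -0.832, 0.006], [-0.533, -0.361, -0.765], [0.639, 0.421, -0.644]]
long_ruler_1 [([277, 172, 304, 186], 0.48)]
short_ruler_1 [([320, 204, 356, 220], 0.81), ([305, 207, 340, 228], 0.8), ([329, 190, 364, 212], 0.53)]
marble_slab [([377, 230, 497, 336], 0.65)]
dipping_fork [([277, 174, 306, 187], 0.5)]
chocolate_bell [([378, 226, 395, 241], 0.46)]
tub_of_nibs [([340, 319, 379, 378], 0.86)]
side 589.4330378249771 333.25372188803124 241.5840390108297 [0.48  1.246 0.799] [[-0.999, 0.033, -0.009], [0.024, 0.499, -0.866], [-0.024, -0.866, -0.5]]
long_ruler_1 [([282, 287, 296, 349], 0.84), ([256, 293, 271, 355], 0.64), ([222, 289, 244, 358], 0.57), ([287, 247, 301, 277], 0.32)]
short_ruler_1 [([285, 248, 298, 279], 0.75), ([266, 249, 274, 274], 0.66), ([240, 251, 248, 280], 0.44)]
marble_slab [([258, 186, 352, 219], 0.85)]
dipping_fork [([235, 289, 243, 322], 0.68)]
chocolate_bell []
tub_of_nibs [([382, 185, 420, 217], 0.6)]
wrist 334.29107595285376 315.3614250275935 234.53393976692993 [0.121 0.617 0.374] [[0.311, 0.95, 0.001], [0.905, -0.297, 0.305], [0.29, -0.094, -0.952]]
long_ruler_1 []
short_ruler_1 []
marble_slab []
dipping_fork []
chocolate_bell []
tub_of_nibs []
```

View pics/scene0.png

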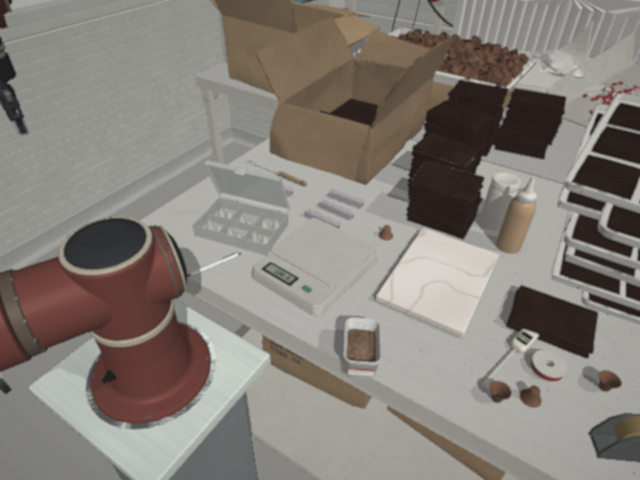

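View pics/side0.png

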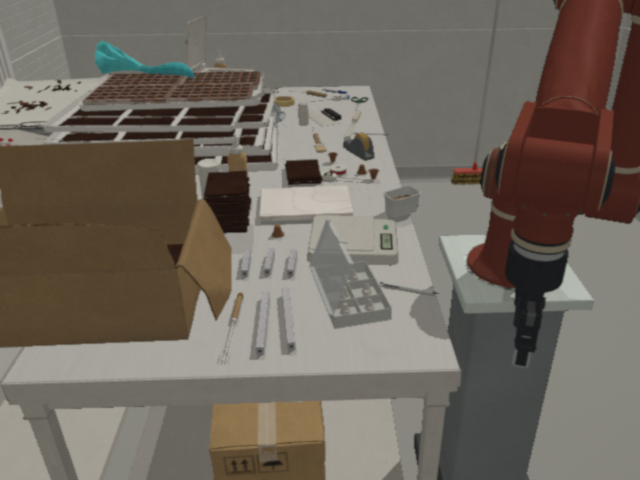

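View pics/wrist0.png

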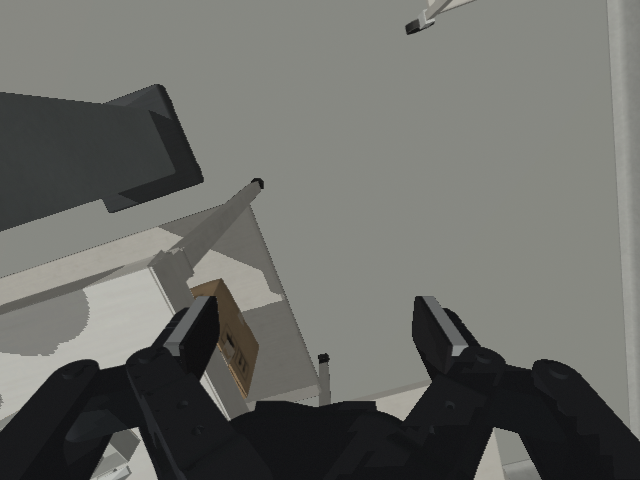

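Side view shows the long rulers at about (263,322) and (289,318), the shorts at (244,265), (267,262) and (291,263), the fork at (232,325), and the slab at (305,203). The scene view confirms the slab at (437,280). The bell is at (386,232) and the tub at (361,345). The wrist camera looks past the table edge, so it has nothing useful yet.

Run:
```python
from h import *
p=grab('side')
for n,e in dict(L1a=(266,293),L1b=(261,352),L2a=(286,290),L2b=(292,346),S1a=(248,251),S1b=(244,275),S2a=(270,249),S2b=(266,274),S3a=(292,250),S3b=(290,275)).items(): print(n,np.round(ray(p,*e,0.02),3))
for e in [(264,188),(349,188),(354,216),(260,219)]: print('slab',np.round(ray(p,*e,0.022),3))
for e in [(237,296),(222,360)]: print('fork',np.round(ray(p,*e,0.012),3))
for e in [(323,221),(378,290),(387,318),(325,320)]: print('case',np.round(ray(p,*e,0.03),3))
f=p['frame']; 
c=cv2.resize(f[170:370,200:400],None,fx=3,fy=3,interpolation=cv2.INTER_CUBIC)
cv2.imwrite('pics/c1.png',c[:,:,::-1])
q=grab('scene')
for e in [(427,228),(497,262),(462,333),(376,296)]: print('slab',np.round(ray(q,*e,0.022),3))
c=cv2.resize(q['frame'][150:350,230:510],None,fx=2.8,fy=2.8,interpolation=cv2.INTER_CUBIC)
cv2.imwrite('pics/c2.png',c[:,:,::-1])
```

```text
L1a [0.605 0.125 0.02 ]
L1b [0.602 0.33  0.02 ]
L2a [0.56  0.115 0.02 ]
L2b [0.54  0.315 0.02 ]
S1a [ 0.664 -0.067  0.02 ]
S1b [0.664 0.047 0.02 ]
S2a [ 0.608 -0.074  0.02 ]
S2b [0.611 0.045 0.02 ]
S3a [ 0.551 -0.066  0.02 ]
S3b [0.552 0.052 0.02 ]
slab [ 0.649 -0.448  0.022]
slab [ 0.383 -0.434  0.022]
slab [ 0.379 -0.244  0.022]
slab [ 0.646 -0.239  0.022]
fork [0.673 0.122 0.012]
fork [0.679 0.342 0.012]
case [ 0.468 -0.203  0.03 ]
case [0.349 0.139 0.03 ]
case [0.34  0.244 0.03 ]
case [0.472 0.245 0.03 ]
slab [ 0.654 -0.265  0.022]
slab [ 0.627 -0.448  0.022]
slab [ 0.385 -0.452  0.022]
slab [ 0.378 -0.267  0.022]
```

View pics/c1.png

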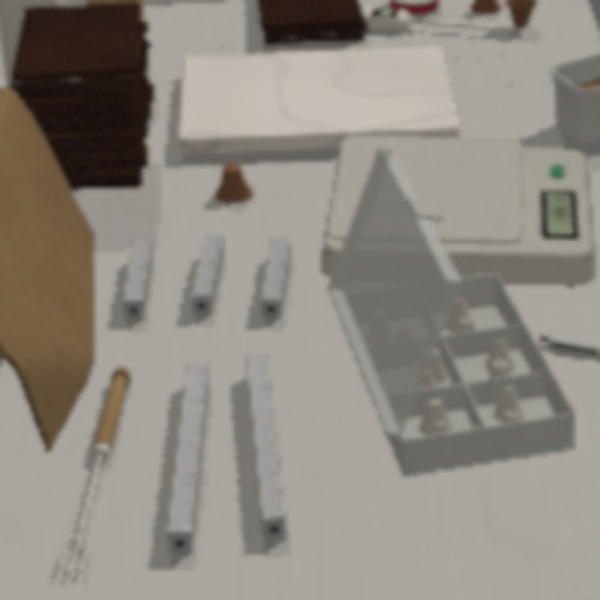

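The side crop shows five separate rulers with clear gaps between them. A box flap sits near the far short ruler, at about (50,450) in the crop. I'll check the box footprint and how far the flap reaches before moving.

Run:
```python
from h import *
q=grab('scene');p=grab('side')
for e in [(272,148),(365,177)]: print('boxbase',np.round(ray(q,*e,0.0),3))
for z in (0,.1,.2): print('side tip',z,np.round(ray(p,217,320,z),3),np.round(ray(p,230,290,z),3),np.round(ray(p,205,205,z),3), 'scene', [proj(q,ray(p,u,v,z)).round().tolist() for u,v in((217,320),(230,290),(205,205))])
c=cv2.resize(q['frame'][0:250,180:480],None,fx=2.4,fy=2.4,interpolation=cv2.INTER_CUBIC)
cv2.imwrite('pics/c3.png',c[:,:,::-1])
```

```text
boxbase [0.791 0.325 0.   ]
boxbase [ 0.807 -0.009  0.   ]
side tip 0 [0.71  0.195 0.   ] [0.695 0.08  0.   ] [ 0.826 -0.382  0.   ] scene [[290.0, 171.0], [320.0, 185.0], [492.0, 216.0]]
side tip 0.1 [0.681 0.327 0.1  ] [0.668 0.226 0.1  ] [ 0.783 -0.178  0.1  ] scene [[247.0, 133.0], [272.0, 144.0], [420.0, 168.0]]
side tip 0.2 [0.653 0.458 0.2  ] [0.642 0.372 0.2  ] [0.739 0.026 0.2  ] scene [[203.0, 93.0], [223.0, 101.0], [347.0, 119.0]]
```

View pics/c3.png

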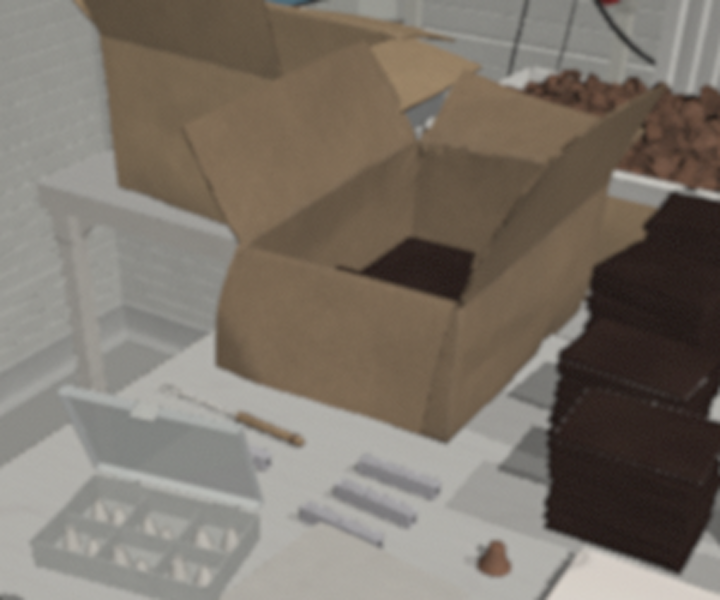

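The box front sits near x≈0.7–0.8, so I'll keep clear of it. First I move over the rulers with the tool turned square to the world (tool x = +y, tool y = +x).

>>> arm_command --moves '[[0, [-0.893, -0.66, -0.3], 0.1994], [0, [-0.893, -0.66, -0.3], 0.1994], [0, [-0.893, -0.66, -0.3], 0.1994], [0, [-0.893, -0.66, -0.3], 0.1994], [0, [-0.893, -0.66, -0.3], 0.1994], [0, [-0.893, -0.66, -0.3], 0.1994], [0, [-0.893, -0.66, -0.3], 0.1994], [0, [-0.893, -0.66, -0.3], 0.1994], [0, [-0.893, -0.66, -0.3], 0.1994], [0, [-0.893, -0.66, -0.3], 0.1994], [0, [-0.893, -0.66, -0.3], 0.1994]]'

```text
time: 2.17
tool_pos: [0.2912, 0.458, 0.3014]
tool_rot: [-0.0, 0.707, 0.707, 0.0]
contact_force: [-0.1, -0.3, 0.4]
gripper_width: 0.498
grasp_force: 0.0
```

>>> arm_command --moves '[[0, [-0.9, 0.64, -0.15], 0], [0, [-0.9, 0.64, -0.15], 0], [0, [-0.9, 0.64, -0.15], 0], [0, [-0.9, 0.64, -0.15], 0], [0, [-0.9, 0.64, -0.15], 0]]'

```text
time: 2.58
tool_pos: [0.3909, 0.3189, 0.3254]
tool_rot: [0.002, 0.708, 0.706, 0.001]
contact_force: [0.8, 0.2, 0.3]
gripper_width: 0.501
grasp_force: 0.0
```

>>> arm_command --moves '[[0, [-0.9, 0.64, 0], 0], [0, [-0.9, 0.64, 0], 0], [0, [-0.9, 0.64, 0], 0], [0, [-0.9, 0.64, 0], 0], [0, [-0.9, 0.64, 0], 0], [0, [-0.9, 0.64, 0], 0]]'

```text
time: 3.08
tool_pos: [0.4842, 0.1871, 0.3235]
tool_rot: [-0.0, 0.707, 0.707, -0.0]
contact_force: [0.2, 0.9, 0.0]
gripper_width: 0.501
grasp_force: 0.0
```

Run:
```python
from h import *
s=manip.state(); print({k:np.round(v,4).tolist() for k,v in s.items()})
p=grab('wrist','w1.png'); print(manip.search_frame(p,'long_ruler_1'),manip.search_frame(p,'short_ruler_1'))
```

```text
{'time': 3.0833, 'joint_pos': [0.2251, -0.2342, 1.7707, 0.0004, 1.6058, 0.2254], 'joint_vel': [0.0526, -0.0134, 0.0101, 0.0098, 0.0052, 0.0141], 'joint_efforts': [-1.5928, -27.3748, -38.1705, -0.1488, -0.0566, -0.0614], 'tool_pos': [0.4842, 0.1871, 0.3235], 'tool_rot': [-0.0003, 0.7072, 0.707, -0.0002], 'contact_force': [0.2048, 0.9216, 0.0099], 'ft_torque': [0.0916, -0.0221, 0.0521], 'grasp_force': 0.0, 'gripper_width': 0.5005}
[{'extent': [396.3, 81.2, 427.7, 247.1], 'confidence': 0.76}, {'extent': [360.2, 93.3, 378.6, 252.2], 'confidence': 0.71}] [{'extent': [431.4, 304.5, 445.7, 344.8], 'confidence': 0.74}, {'extent': [353.8, 297.9, 365.4, 362.6], 'confidence': 0.69}, {'extent': [398.1, 305.1, 410.2, 321.7], 'confidence': 0.6}]
```

View pics/w1.png

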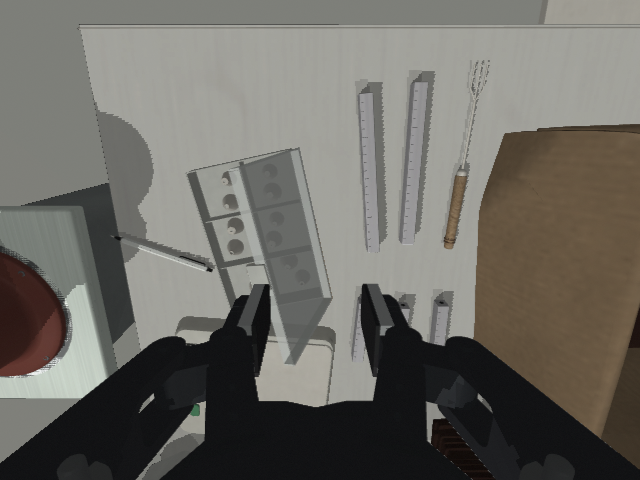

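The wrist view shows both long rulers (370,170 and 414,160), the fork (460,150), the shorts near row 320, and the flap edge at u≈478. I'll move over the shorts and measure them there, using colour segmentation.

>>> arm_command --moves '[[0, [-0.95, 0.37, 0.2], 0], [0, [-0.95, 0.37, 0.2], 0], [0, [-0.95, 0.37, 0.2], 0], [0, [-0.95, 0.37, 0.2], 0], [0, [-0.95, 0.37, 0.2], 0]]'

```text
time: 3.65
tool_pos: [0.5394, 0.0433, 0.292]
tool_rot: [-0.0, 0.707, 0.707, -0.001]
contact_force: [-1.1, 0.9, -0.6]
gripper_width: 0.502
grasp_force: 0.0
```

>>> arm_command --moves '[[0, [-0.95, 0.37, 0.2], 0], [0, [-0.95, 0.37, 0.2], 0], [0, [-0.95, 0.37, 0.2], 0], [0, [-0.95, 0.37, 0.2], 0], [0, [-0.95, 0.37, 0.2], 0], [0, [-0.95, 0.37, 0.2], 0], [0, [-0.95, 0.37, 0.2], 0]]'

```text
time: 4.23
tool_pos: [0.5948, -0.0948, 0.264]
tool_rot: [-0.0, 0.706, 0.708, 0.0]
contact_force: [0.2, 0.4, -0.9]
gripper_width: 0.499
grasp_force: 0.0
```

Run:
```python
from h import *
print(np.round(manip.state()['tool_pos'],4))
p=grab('wrist','w2.png'); np.save('w2.npy',p,allow_pickle=True)
for d in manip.search_frame(p,'short_ruler_1')+manip.search_frame(p,'long_ruler_1'):
    e=d['extent']; print(np.round(e),d['confidence'])
    r=int((e[1]+e[3])/2); print(p['frame'][r,int(e[0])-12:int(e[2])+12].tolist())
```

```text
[ 0.5948 -0.0948  0.264 ]
[266.  80. 284. 184.] 0.89
[[169, 168, 162], [169, 169, 163], [168, 168, 161], [168, 168, 161], [168, 168, 161], [169, 169, 162], [169, 169, 163], [170, 169, 163], [167, 167, 161], [151, 150, 145], [150, 150, 144], [144, 143, 142], [154, 152, 154], [153, 152, 154], [152, 151, 152], [153, 152, 153], [154, 154, 155], [156, 155, 157], [157, 155, 157], [157, 155, 157], [157, 156, 158], [158, 156, 157], [159, 158, 158], [159, 158, 160], [158, 157, 158], [149, 147, 148], [89, 88, 89], [79, 79, 79], [99, 98, 97], [114, 114, 109], [114, 114, 109], [114, 113, 109], [114, 114, 109], [113, 113, 109], [113, 113, 109], [115, 114, 110], [114, 113, 109], [114, 114, 109], [123, 124, 118], [168, 169, 162], [170, 170, 163]]
[320.  92. 338. 188.] 0.69
[[168, 169, 162], [168, 168, 161], [169, 169, 162], [169, 169, 162], [170, 170, 164], [170, 170, 163], [171, 171, 164], [172, 171, 164], [170, 171, 165], [170, 170, 163], [168, 168, 161], [150, 150, 144], [148, 148, 142], [134, 133, 130], [152, 151, 153], [154, 153, 155], [153, 153, 153], [153, 152, 154], [153, 153, 154], [155, 1
[... 492 characters left out ...]
3], [170, 170, 163], [170, 169, 162], [168, 168, 162], [169, 168, 162], [169, 168, 163], [170, 169, 163], [170, 169, 163], [170, 169, 163], [167, 166, 160], [151, 150, 144], [147, 146, 141], [116, 115, 115], [108, 108, 107], [114, 114, 114], [147, 147, 149], [153, 153, 154], [153, 153, 153], [153, 152, 153], [153, 151, 153], [154, 154, 156], [156, 155, 157], [157, 155, 157], [156, 155, 157], [156, 155, 157], [157, 155, 156], [158, 156, 157], [158, 157, 158], [155, 154, 154], [146, 145, 146], [109, 108, 106], [114, 114, 110], [113, 113, 109], [113, 114, 109], [113, 113, 109], [113, 114, 109], [114, 114, 110], [123, 123, 118], [170, 169, 162], [170, 169, 162], [170, 169, 163], [170, 169, 162]]
```

View pics/w2.png

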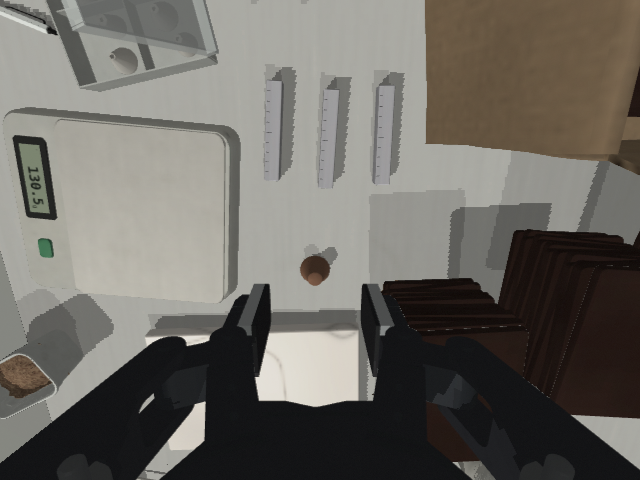

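The view shows the three shorts at (273,130), (329,138) and (383,134), the bell at (315,270), and the slab below. I'll segment the top faces and fit rectangles in the plane z = 0.02.

```bash
cat >> h.py <<'E'
def fit(p,e,z=.02,pad=8):
    f=p['frame'].astype(int); m=((f[:,:,2]-f[:,:,0]>=-3)&(f.sum(2)>390)).astype(np.uint8)
    w=np.zeros_like(m); l,t,r,b=[int(v) for v in e]; w[max(t-pad,0):b+pad,max(l-pad,0):r+pad]=1; m=m*w
    m=cv2.morphologyEx(m,cv2.MORPH_CLOSE,np.ones((5,5)))
    m=cv2.morphologyEx(m,cv2.MORPH_OPEN,np.ones((3,3)))
    n,lab,st,_=cv2.connectedComponentsWithStats(m); k=1+np.argmax(st[1:,4])
    vs,us=np.nonzero(lab==k)
    pts=[]
    for du in(-.5,.5):
        for dv in(-.5,.5): pts+= [ray(p,u+du,v+dv,z)[:2] for u,v in zip(us,vs)]
    pts=np.array(pts); c0=pts.mean(0); (c,s,a)=cv2.minAreaRect(((pts-c0)*1000).astype(np.float32))
    if s[0]<s[1]: a+=90; s=s[::-1]
    return c0+np.array(c)/1000,np.round(s,1),(a+90)%180-90 if False else a%180
def rulers(p,name='short_ruler_1',z=.02,mc=.4):
    for d in manip.search_frame(p,name):
        if d['confidence']<mc: continue
        try: c,s,a=fit(p,d['extent'],z); print(name,np.round(d['extent']),round(d['confidence'],2),'c',np.round(c,4),'s',s,'a',round(a,2))
        except Exception as x: print(d,x)
E
python3 - <<'E'
from h import *
p=grab('wrist'); s=manip.state(); print(s['tool_pos'])
rulers(p)
R,t=cam(p); print(np.round(-R.T@t,4)); print('flap corner',ray(p,426,143,0),'bell',ray(p,315,268,.01)); print('TCP proj',proj(p,s['tool_pos']))
print('slab edge', ray(p,180,322,.022),ray(p,358,327,.022),ray(p,145,335,.022))
E
```

```text
[ 0.5947808  -0.09496514  0.26448622]
short_ruler_1 [371.  87. 393. 183.] 0.76 c [ 0.6646 -0.0266] s [98.9 19.7] a 90.81
short_ruler_1 [323.  92. 338. 188.] 0.75 c [ 0.6077 -0.0301] s [99.7 16.9] a 87.25
short_ruler_1 [265.  83. 285. 180.] 0.65 c [ 0.5501 -0.0223] s [100.   16.3] a 86.42
[ 0.5943 -0.0179  0.382 ]
flap corner [ 0.71746871 -0.03311404  0.        ] bell [ 0.59541365 -0.17874864  0.01      ]
TCP proj [315.15605796 327.80824297]
slab edge [ 0.4293598  -0.24612201  0.022     ] [ 0.64898153 -0.25272566  0.022     ] [ 0.3835199  -0.26480255  0.022     ]
```

Three shorts fitted, with sizes that match (100 × 16). I'll start with the nearest one at (0.550, −0.022): approach and re-measure from closer.

>>> arm_command --moves '[[0, [0.487, -0.3, 0.95], 0.01], [0, [0.487, -0.3, 0.95], 0.01], [0, [0.487, -0.3, 0.95], 0.01], [0, [0.487, -0.3, 0.95], 0.01], [0, [0.487, -0.3, 0.95], 0.01], [0, [0.487, -0.3, 0.95], 0.01]]'

```text
time: 4.98
tool_pos: [0.5471, -0.022, 0.1185]
tool_rot: [-0.002, 0.728, 0.686, -0.002]
contact_force: [1.2, -0.7, 0.3]
gripper_width: 0.501
grasp_force: 0.0
```

Run:
```python
from h import *
s=manip.state(); print(np.round(s['tool_pos'],4),s['tool_rot'])
p=grab('wrist','w3.png'); rulers(p); rulers(p,'long_ruler_1')
```

```text
[ 0.5471 -0.022   0.1185] [-0.00219303  0.72779669  0.68578731 -0.00171456]
short_ruler_1 [462. 169. 508. 308.] 0.91 c [ 0.6659 -0.0265] s [99.3 15.7] a 90.83
short_ruler_1 [311. 170. 332. 311.] 0.84 c [ 0.5502 -0.0223] s [98.6 14.8] a 86.3
short_ruler_1 [387. 180. 418. 317.] 0.55 c [ 0.6076 -0.0299] s [98.2 15.5] a 87.27
long_ruler_1 [311.   0. 342.  46.] 0.98 c [0.5609 0.1139] s [19.1 15.2] a 94.93
long_ruler_1 [386.   0. 424.  20.] 0.81 c [0.6131 0.1172] s [3.9 2.2] a 91.88
```

View pics/w3.png

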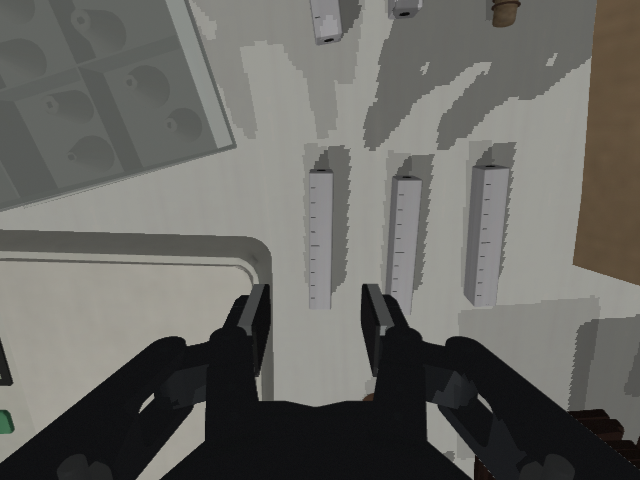

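The ruler sits between the fingers. The scale edge is on the left, so I'll check its clearance before descending.

Run:
```python
from h import *
p=grab('wrist')
for e in [(268,245),(272,290),(273,340),(262,238),(272,370)]: print(np.round(ray(p,*e,.047),4),np.round(ray(p,*e,0),4))
q=np.load('w2.npy',allow_pickle=True).item()
for e in [(240,140),(236,230),(228,300)]: print(np.round(ray(q,*e,.047),4),np.round(ray(q,*e,0),4))
```

```text
[ 0.524  -0.0144  0.047 ] [ 0.5162 -0.0306  0.    ]
[ 0.5233 -0.0452  0.047 ] [ 0.5154 -0.0688  0.    ]
[ 0.5202 -0.0827  0.047 ] [ 0.5116 -0.1154 -0.    ]
[ 0.5208 -0.0096  0.047 ] [ 0.5123 -0.0247  0.    ]
[ 0.5171 -0.1072  0.047 ] [ 0.5076 -0.1457  0.    ]
[ 0.5224 -0.029   0.047 ] [ 0.5123 -0.0305  0.    ]
[ 0.5124 -0.1196  0.047 ] [ 0.5008 -0.1338  0.    ]
[ 0.4978 -0.2015  0.047 ] [ 0.4843 -0.2272  0.    ]
```

The scale edge is only 20 mm from this ruler for y < −0.01, so I'll grip it 35 mm off-centre at the +y end with a narrower opening.

>>> arm_command --moves '[[-0.3, [0.233, 0.021, 0.1], 0], [-0.3, [0.233, 0.021, 0.1], 0], [-0.3, [0.233, 0.021, 0.3], 0], [-0.3, [0.233, 0.021, 0.5], 0], [-0.3, [0.233, 0.021, 0.6], 0], [-0.3, [0.233, 0.021, 0.6], 0], [-0.3, [0.233, 0.021, 0.6], 0]]'

```text
time: 5.77
tool_pos: [0.5558, 0.0105, 0.0321]
tool_rot: [0.0, 0.729, 0.685, 0.0]
contact_force: [0.6, 0.3, -0.4]
gripper_width: 0.348
grasp_force: 0.0
```

>>> arm_command --moves '[[-1, [0, 0, 0], 0], [-1, [0, 0, 0], 0], [-1, [0, 0, 0], 0], [-1, [0, 0, 0], 0], [-1, [0, 0, 0], 0]]'

```text
time: 6.18
tool_pos: [0.5572, 0.0106, 0.0339]
tool_rot: [0.002, 0.729, 0.685, 0.001]
contact_force: [-1.1, -1.4, 6.0]
gripper_width: 0.167
grasp_force: 62.0
```

Gripped. Lifting and carrying it over the slab, then measuring the slab from there.

>>> arm_command --moves '[[-1, [0, 0, -0.3], 0], [-1, [0, 0, -0.6], -0.01], [-1, [0, 0, -0.9], -0.01], [-1, [0, 0, -0.95], -0.01], [-1, [0, 0, -0.95], -0.01]]'

```text
time: 6.6
tool_pos: [0.5586, 0.0109, 0.1813]
tool_rot: [0.005, 0.707, 0.708, 0.004]
contact_force: [0.6, 0.1, 0.1]
gripper_width: 0.166
grasp_force: 61.1
```

>>> arm_command --moves '[[-1, [-0.93, -0.09, -0.15], 0], [-1, [-0.93, -0.09, -0.15], 0], [-1, [-0.93, -0.09, -0.15], 0], [-1, [-0.93, -0.09, -0.15], 0]]'

```text
time: 6.93
tool_pos: [0.5407, -0.1319, 0.1959]
tool_rot: [0.0, 0.708, 0.707, -0.001]
contact_force: [0.9, -0.3, -0.5]
gripper_width: 0.164
grasp_force: 61.1
```

>>> arm_command --moves '[[-1, [-0.93, -0.09, -0.15], 0], [-1, [-0.93, -0.09, -0.15], 0], [-1, [-0.93, -0.09, -0.15], 0], [-1, [-0.93, -0.09, -0.15], 0]]'

```text
time: 7.27
tool_pos: [0.5271, -0.272, 0.2183]
tool_rot: [0.0, 0.708, 0.706, -0.001]
contact_force: [-0.5, 0.2, -0.6]
gripper_width: 0.166
grasp_force: 61.1
```

>>> arm_command --moves '[[-1, [-0.93, -0.09, 0], 0], [-1, [-0.93, -0.09, 0], 0], [-1, [-0.93, -0.09, 0], 0], [-1, [-0.93, -0.09, 0], 0], [-1, [-0.93, -0.09, 0], 0], [-1, [-0.93, -0.09, 0], 0]]'

```text
time: 7.77
tool_pos: [0.5142, -0.4073, 0.2169]
tool_rot: [-0.002, 0.707, 0.707, 0.0]
contact_force: [-0.5, -0.2, -0.4]
gripper_width: 0.168
grasp_force: 61.1
```

Run:
```python
from h import *
s=manip.state(); print(np.round(s['tool_pos'],4),np.round(s['tool_rot'],4),s['joint_vel'])
p=grab('wrist','w4.png'); np.save('w4.npy',p,allow_pickle=True); R,t=cam(p);print(-R.T@t)
print(manip.search_frame(p,'marble_slab'))
```

```text
[ 0.5142 -0.4073  0.2169] [-1.600e-03  7.072e-01  7.070e-01  4.000e-04] [ 0.03361988 -0.02406602  0.0188739   0.00152949  0.00185542  0.00035595]
[ 0.5143377  -0.33073739  0.33468758]
[{'extent': [156.2, 31.3, 479.1, 262.4], 'confidence': 0.91}, {'extent': [299.2, 258.1, 334.8, 407.5], 'confidence': 0.36}]
```

View pics/w4.png

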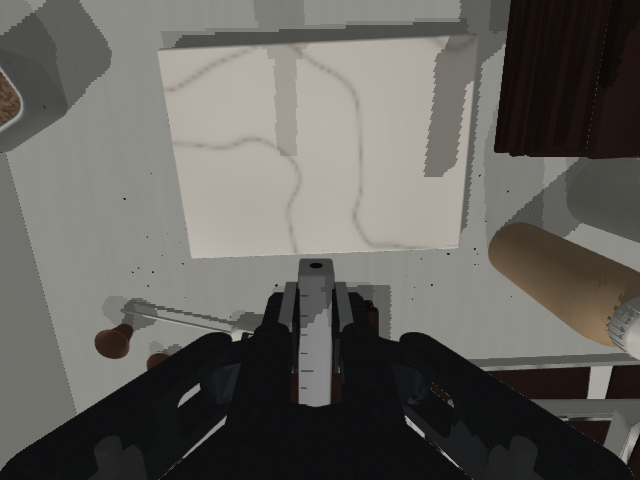

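The view shows the slab corners near (159,49), (477,36), (459,247) and (191,257), with the held ruler's end at about (317,262). I'll fit both accurately.

```bash
cat >> h.py <<'E'
def edgefit(p,a,b,z,n=60,w=8):
    """refine image line a->b by max gradient along the normal; world line: mean point, direction"""
    g=cv2.GaussianBlur(cv2.cvtColor(p['frame'],cv2.COLOR_RGB2GRAY),(3,3),0).astype(np.float32)
    a=np.array(a,float);b=np.array(b,float);d=(b-a)/np.linalg.norm(b-a);nn=np.array([-d[1],d[0]])
    ks=np.arange(-w,w+.01,.25); P=[]
    for s in np.linspace(.06,.94,n):
        q=(a+(b-a)*s)+ks[:,None]*nn
        v=cv2.remap(g,q[:,:1].astype(np.float32),q[:,1:].astype(np.float32),1).ravel()
        G=np.abs(v[4:]-v[:-4]); i=np.argmax(G)
        if G[i]>12: P.append(ray(p,*(q[i+2]),z)[:2])
    vx,vy,x,y=cv2.fitLine(np.array(P,np.float32),cv2.DIST_HUBER,0,.0005,1e-5).ravel()
    return np.array([x,y]),np.array([vx,vy]),len(P)
def isect(l,m):
    s=np.linalg.solve(np.array([l[1],-m[1]]).T,m[0]-l[0]); return l[0]+s[0]*l[1]
def quad(p,C,z,w=8):
    L=[edgefit(p,C[i],C[(i+1)%4],z,w=w) for i in range(4)]
    Q=np.array([isect(L[i-1],L[i]) for i in range(4)])
    print('ang',[round(np.degrees(np.arctan2(l[1][1],l[1][0])),2) for l in L],[l[2] for l in L])
    print('sides',[round(np.linalg.norm(Q[i]-Q[(i+1)%4])*1000,1) for i in range(4)]); return Q
E
python3 - <<'E'
from h import *
p=np.load('w4.npy',allow_pickle=True).item()
Q=quad(p,[(159,49),(477,36),(459,247),(191,257)],.022); print(np.round(Q,4),'centre',Q.mean(0))
print('held end',ray(p,317,261,.203),ray(p,300,261,.203),ray(p,333,261,.203),ray(p,315,403,.203))
E
```

```text
ang [np.float32(2.41), np.float32(-87.75), np.float32(2.29), np.float32(-87.59)] [58, 56, 50, 41]
sides [np.float32(267.0), np.float32(187.6), np.float32(266.5), np.float32(187.1)]
[[ 0.3818 -0.2673]
 [ 0.6486 -0.256 ]
 [ 0.6559 -0.4435]
 [ 0.3897 -0.4541]] centre [ 0.5189907  -0.35523066]
held end [ 0.51499018 -0.38402533  0.203     ] [ 0.50778832 -0.38402379  0.203     ] [ 0.52176826 -0.38402678  0.203     ] [ 0.51409652 -0.45902172  0.203     ]
```

Slab yaw is 2.35° and its centre is (0.519, −0.355). The held ruler's centre is about 34.5 mm toward tool −x from the TCP. First placement is the far end position.

>>> arm_command --moves '[[-1, [0.603, 0.635, 0.3], -0.0065], [-1, [0.603, 0.635, 0.6], -0.0065], [-1, [0.603, 0.635, 0.8], -0.0065], [-1, [0.603, 0.635, 0.8], -0.0065], [-1, [0.603, 0.635, 0.8], -0.0065], [-1, [0.603, 0.635, 0.8], -0.0065], [-1, [0.603, 0.635, 0.8], -0.0065], [-1, [0.603, 0.635, 0.8], -0.0065]]'

```text
time: 8.53
tool_pos: [0.6108, -0.3179, 0.1014]
tool_rot: [0.002, 0.692, 0.722, 0.0]
contact_force: [0.6, 0.2, -0.3]
gripper_width: 0.166
grasp_force: 61.1
```

Run:
```python
from h import *
for i in range(3):
    p=grab('wrist','w5.png'); s=manip.state(); R,t=cam(p); print(np.round(s['tool_pos'],4),np.round(s['tool_rot'],4),np.round(-R.T@t,4),np.degrees(np.arctan2(R[1,1],R[1,0])))
```

```text
[ 0.6109 -0.3185  0.1021] [2.400e-03 6.924e-01 7.216e-01 2.000e-04] [ 0.6071 -0.2408  0.2187] -87.66277154743292
[ 0.6109 -0.3187  0.1022] [2.500e-03 6.925e-01 7.214e-01 3.000e-04] [ 0.6072 -0.2413  0.2194] -87.72697556205911
[ 0.6107 -0.3187  0.1019] [2.200e-03 6.926e-01 7.213e-01 3.000e-04] [ 0.6071 -0.2416  0.2194] -87.75757109460525
```

>>> arm_command --moves '[[-1, [0.011, -0.009, 0.15], 0], [-1, [0.011, -0.009, 0.25], 0], [-1, [0.011, -0.009, 0.28], 0], [-1, [0.011, -0.009, 0.3], 0], [-1, [0.011, -0.009, 0.3], 0], [-1, [0.011, -0.009, 0.3], 0]]'

```text
time: 9.18
tool_pos: [0.6083, -0.3157, 0.056]
tool_rot: [-0.001, 0.692, 0.722, -0.0]
contact_force: [-5.8, 2.9, 8.6]
gripper_width: 0.162
grasp_force: 62.4
```

>>> arm_command --moves '[[-0.2, [0, 0, 0], 0], [-0.2, [0, 0, 0], 0], [-0.2, [0, 0, 0], 0], [-0.2, [0, 0, -0.3], 0], [-0.2, [0, 0, -0.6], 0], [-0.2, [0, 0, -0.95], 0], [-0.2, [0, 0, -0.95], 0], [-0.2, [0, 0, -0.95], 0]]'

```text
time: 9.85
tool_pos: [0.6116, -0.3173, 0.2045]
tool_rot: [0.006, 0.692, 0.722, 0.001]
contact_force: [-0.0, 0.7, 1.7]
gripper_width: 0.402
grasp_force: 0.0
```

>>> arm_command --moves '[[0, [-0.6, -0.645, -0.1], 0], [0, [-0.6, -0.645, -0.1], 0], [0, [-0.6, -0.645, -0.1], 0], [0, [-0.6, -0.645, -0.1], 0], [0, [-0.6, -0.645, -0.1], 0], [0, [-0.6, -0.645, -0.1], 0], [0, [-0.6, -0.645, -0.1], 0], [0, [-0.6, -0.645, -0.1], 0]]'

```text
time: 10.52
tool_pos: [0.5166, -0.4079, 0.2104]
tool_rot: [-0.001, 0.691, 0.722, 0.0]
contact_force: [0.0, -0.4, -0.1]
gripper_width: 0.501
grasp_force: 0.0
```

```bash
cat >> h.py <<'E'
C0=np.array([.519,-.3552]);A0=2.35
def slab(c): 
    a=np.radians(A0); return np.array([[np.cos(a),np.sin(a)],[-np.sin(a),np.cos(a)]])@(np.array(c)-C0)*1000
E
python3 - <<'E'
from h import *
p=grab('wrist','w6.png'); np.save('w6.npy',p,allow_pickle=True); print(manip.state()['tool_pos'])
rulers(p,z=.042); rulers(p,'long_ruler_1',.042)
E
```

```text
[ 0.51665235 -0.40799609  0.21059869]
short_ruler_1 [412.  90. 448. 214.] 0.78 c [ 0.6092 -0.3492] s [98.7 15.8] a 91.8
```

View pics/w6.png

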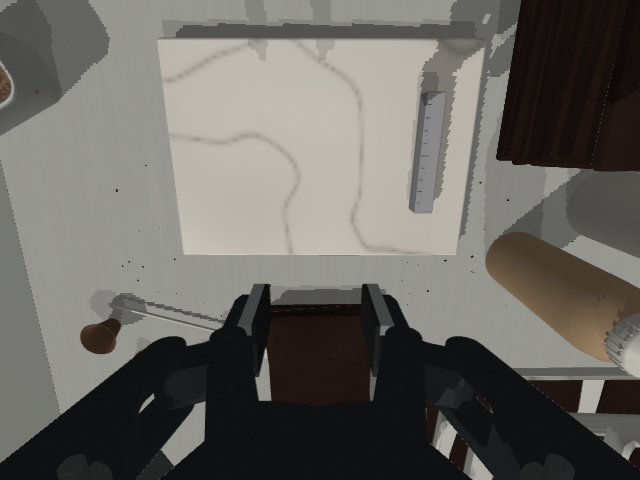

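The ruler now lies near the slab's far end at (428,150), nearly square. I'll re-fit the slab and the ruler in this frame as a cross-check.

Run:
```python
from h import *
p=np.load('w6.npy',allow_pickle=True).item()
Q=quad(p,[(158,39),(487,40),(457,254),(184,254)],.022); print(np.round(Q,4),'centre',Q.mean(0))
f=p['frame']; print(f[150,400:460].tolist())
for C in ([(422,92),(446,93),(434,212),(411,212)],):
    print(np.round(ray(p,*C[0],.042),4)); q=quad(p,C,.042,w=4); print(np.round(q,4),q.mean(0),slab(q.mean(0)))
```

```text
ang [np.float32(2.48), np.float32(-87.61), np.float32(2.49), np.float32(-87.57)] [54, 60, 48, 53]
sides [np.float32(266.7), np.float32(187.1), np.float32(266.6), np.float32(187.1)]
[[ 0.3818 -0.2674]
 [ 0.6482 -0.2559]
 [ 0.656  -0.4428]
 [ 0.3897 -0.4544]] centre [ 0.5189404 -0.3551113]
[[188, 183, 174], [187, 183, 174], [187, 183, 173], [188, 183, 174], [187, 182, 174], [187, 182, 174], [187, 181, 174], [187, 182, 173], [188, 182, 173], [187, 181, 172], [187, 181, 173], [185, 179, 171], [165, 160, 152], [163, 158, 151], [140, 137, 132], [92, 92, 93], [94, 93, 93], [96, 96, 97], [98, 97, 97], [96, 95, 96], [100, 100, 101], [134, 132, 133], [134, 133, 134], [134, 134, 134], [135, 135, 135], [134, 134, 135], [134, 134, 135], [136, 136, 137], [136, 136, 137], [136, 136, 137], [137, 136, 137], [137, 136, 137], [137, 136, 137], [139, 137, 138], [138, 136, 137], [139, 136, 138], [138, 136, 137], [137, 136, 136], [131, 131, 132], [112, 110, 107], [123, 120, 114], [123, 120, 114], [124, 120, 114], [123, 120, 114], [124, 120, 114], [134, 130, 124], [183, 177, 169], [184, 178, 170], [184, 179, 170], [185, 179, 171], [184, 179, 170], [184, 179, 170], [185, 179, 170], [185, 179, 170], [184, 179, 170], [184, 179, 170], [184, 179, 170], [184, 179, 170], [185, 179, 170], [184, 178, 170]]
[ 0.5965 -0.3001  0.042 ]
ang [np.float32(-1.17), np.float32(81.31), np.float32(7.93), np.float32(-88.56)] [39, 11, 56, 60]
sides [np.float32(37.8), np.float32(97.1), np.float32(20.8), np.float32(99.7)]
[[ 0.595  -0.3002]
 [ 0.6328 -0.301 ]
 [ 0.6181 -0.397 ]
 [ 0.5976 -0.3998]] [ 0.61088103 -0.34949684] [92.0376088  1.9308964]
```

Slab fit repeats well (a small bevel explains the 1–3 mm short sides). The ruler is at (+90.4, +2.3) mm in the slab frame, against a target of (92, 0); I'll trim it later. Next is the middle short.

>>> arm_command --moves '[[-0.2, [0.86, 0.235, 0], 0.0065], [-0.2, [0.86, 0.235, 0], 0.0065], [-0.2, [0.86, 0.235, 0], 0.0065], [-0.2, [0.86, 0.235, 0], 0.0065]]'

```text
time: 11.0
tool_pos: [0.5468, -0.2734, 0.2111]
tool_rot: [-0.001, 0.705, 0.709, 0.001]
contact_force: [-0.1, -0.3, 1.3]
gripper_width: 0.399
grasp_force: 0.0
```

>>> arm_command --moves '[[-0.2, [0.867, 0.2, 0], 0], [-0.2, [0.867, 0.2, 0], 0], [-0.2, [0.867, 0.2, 0], 0], [-0.2, [0.867, 0.2, 0], 0]]'

```text
time: 11.33
tool_pos: [0.5764, -0.1435, 0.2114]
tool_rot: [-0.001, 0.705, 0.709, 0.001]
contact_force: [0.8, -0.2, -0.2]
gripper_width: 0.399
grasp_force: 0.0
```

>>> arm_command --moves '[[-0.2, [0.787, 0.207, 0.1], 0.0076], [-0.2, [0.787, 0.207, 0.3], 0.0076], [-0.2, [0.787, 0.207, 0.6], 0.0076], [-0.2, [0.787, 0.207, 0.6], 0.0076], [-0.2, [0.787, 0.207, 0.6], 0.0076], [-0.2, [0.787, 0.207, 0.6], 0.0076], [-0.2, [0.787, 0.207, 0.6], 0.0076], [-0.2, [0.787, 0.207, 0.6], 0.0076]]'

```text
time: 12.0
tool_pos: [0.6079, -0.0322, 0.1239]
tool_rot: [0.002, 0.724, 0.69, 0.001]
contact_force: [0.2, -0.1, -0.4]
gripper_width: 0.404
grasp_force: 0.0
```

```bash
cat >> h.py <<'E'
def st():
    s=manip.state(); q=s['tool_rot']; x,y=2*(q[1]**2+q[0]**2)-1,2*(q[1]*q[2]+q[0]*q[3])
    print('tcp',np.round(s['tool_pos'],4),'yaw',round(np.degrees(np.arctan2(y,x)),2)); return s
def totool(dx,dy,yaw):
    a=np.radians(yaw); return np.round(np.array([dx*np.cos(a)+dy*np.sin(a), dx*np.sin(a)-dy*np.cos(a)])/.15,3)
E
python3 - <<'E'
from h import *
p=grab('wrist'); st(); rulers(p)
E
```

```text
tcp [ 0.6079 -0.0322  0.1241] yaw 87.25
short_ruler_1 [382. 158. 408. 298.] 0.85 c [ 0.666  -0.0263] s [99.2 15.4] a 90.91
short_ruler_1 [303. 172. 326. 307.] 0.83 c [ 0.6074 -0.0298] s [98.4 16. ] a 87.23
```

>>> arm_command --moves '[[-0.2, [0.015, -0.004, 0.25], 0], [-0.2, [0.015, -0.004, 0.45], 0], [-0.2, [0.015, -0.004, 0.6], 0], [-0.2, [0.015, -0.004, 0.61], 0], [-0.2, [0.015, -0.004, 0.61], 0], [-1, [0.015, -0.004, 0.61], 0], [-1, [0.015, -0.004, 0.61], 0], [-1, [0.015, -0.004, 0.61], 0], [-1, [0.015, -0.004, 0.61], 0], [-1, [0.015, -0.004, 0.61], 0]]'

```text
time: 12.93
tool_pos: [0.6081, -0.029, 0.0329]
tool_rot: [0.002, 0.723, 0.69, 0.001]
contact_force: [-0.1, 0.1, 7.8]
gripper_width: 0.166
grasp_force: 62.2
```

>>> arm_command --moves '[[-1, [0, 0, -0.25], 0], [-1, [0, 0, -0.6], 0.0076], [-1, [0, 0, -0.6], -0.0076], [-1, [0, 0, -0.6], -0.0076], [-1, [0, 0, -0.6], -0.0076]]'

```text
time: 13.35
tool_pos: [0.6063, -0.0285, 0.1209]
tool_rot: [0.001, 0.707, 0.707, 0.001]
contact_force: [-0.7, 0.5, -1.4]
gripper_width: 0.165
grasp_force: 61.3
```

>>> arm_command --moves '[[-1, [-0.933, -0.26, 0], 0], [-1, [-0.933, -0.26, 0], 0], [-1, [-0.933, -0.26, 0], 0], [-1, [-0.933, -0.26, 0], 0]]'

```text
time: 13.68
tool_pos: [0.5641, -0.171, 0.1167]
tool_rot: [-0.002, 0.708, 0.706, -0.002]
contact_force: [1.4, 0.1, -1.3]
gripper_width: 0.166
grasp_force: 61.3
```

>>> arm_command --moves '[[-1, [-0.933, -0.26, 0], 0], [-1, [-0.933, -0.26, 0], 0], [-1, [-0.933, -0.26, 0], 0], [-1, [-0.933, -0.26, 0], 0]]'

```text
time: 14.02
tool_pos: [0.5252, -0.3113, 0.1168]
tool_rot: [-0.002, 0.708, 0.706, -0.001]
contact_force: [-0.3, 1.7, 0.0]
gripper_width: 0.164
grasp_force: 61.3
```

>>> arm_command --moves '[[-1, [-0.3, -0.073, 0.2], -0.0067], [-1, [-0.3, -0.073, 0.2], -0.0067], [-1, [-0.3, -0.073, 0.2], -0.0067], [-1, [-0.3, -0.073, 0.2], -0.0067], [-1, [-0.3, -0.073, 0.2], -0.0067], [-1, [-0.3, -0.073, 0.2], -0.0067]]'

```text
time: 14.52
tool_pos: [0.5177, -0.3522, 0.0898]
tool_rot: [-0.0, 0.691, 0.723, 0.0]
contact_force: [-0.4, 0.4, -0.5]
gripper_width: 0.163
grasp_force: 61.2
```

Run:
```python
from h import *
p=grab('wrist'); s=st(); d=np.array([.519,-.3542])-s['tool_pos'][:2]; print(d,totool(*d,92.4))
```

```text
tcp [ 0.518  -0.3523  0.0902] yaw 92.55
[ 0.00104693 -0.00186103] [-0.013  0.006]
```

>>> arm_command --moves '[[-1, [-0.013, 0.006, 0.1], 0], [-1, [-0.013, 0.006, 0.2], 0], [-1, [-0.013, 0.006, 0.2], 0], [-1, [-0.013, 0.006, 0.2], 0], [-1, [-0.013, 0.006, 0.2], 0]]'

```text
time: 14.98
tool_pos: [0.518, -0.355, 0.059]
tool_rot: [-0.001, 0.692, 0.722, -0.0]
contact_force: [-0.2, -0.1, -0.6]
gripper_width: 0.167
grasp_force: 61.3
```

Run:
```python
from h import *
p=grab('wrist'); s=st(); d=np.array([.519,-.3542])-s['tool_pos'][:2]; print(d,totool(*d,92.4),s['contact_force'])
```

```text
tcp [ 0.5184 -0.3554  0.0597] yaw 92.48
[0.00063725 0.00115304] [0.008 0.005] [ 0.51260474  0.54050212 -0.90244787]
```

>>> arm_command --moves '[[-1, [0.008, 0.005, 0.025], 0], [-1, [0.008, 0.005, 0.03], 0], [-0.2, [0.008, 0.005, 0.03], 0], [-0.2, [0.008, 0.005, 0.03], 0], [-0.2, [0.008, 0.005, 0.03], 0], [-0.2, [0.008, 0.005, -0.1], 0.0067], [-0.2, [0.008, 0.005, -0.35], 0.0067], [-0.2, [0.008, 0.005, -0.6], 0.0067], [-0.2, [0.008, 0.005, -0.6], 0.0067]]'

```text
time: 15.78
tool_pos: [0.5229, -0.3575, 0.1599]
tool_rot: [0.008, 0.707, 0.708, 0.001]
contact_force: [1.1, -1.4, 2.0]
gripper_width: 0.403
grasp_force: 0.0
```

>>> arm_command --moves '[[-0.2, [0.95, 0.42, 0], 0], [-0.2, [0.95, 0.42, 0], 0], [-0.2, [0.95, 0.42, 0], 0], [-0.2, [0.95, 0.42, 0], 0]]'

```text
time: 16.12
tool_pos: [0.5828, -0.2092, 0.1503]
tool_rot: [0.0, 0.707, 0.708, 0.001]
contact_force: [-0.6, 0.1, -0.4]
gripper_width: 0.403
grasp_force: 0.0
```

>>> arm_command --moves '[[-0.2, [0.9, 0.42, 0], -0.0025], [-0.2, [0.9, 0.42, 0], -0.0025], [-0.2, [0.9, 0.42, 0], -0.0025], [-0.2, [0.9, 0.42, 0], -0.0025], [-0.2, [0.9, 0.42, 0], -0.0025], [-0.2, [0.9, 0.42, 0], -0.0025]]'

```text
time: 16.62
tool_pos: [0.6451, -0.0753, 0.15]
tool_rot: [0.0, 0.7, 0.714, -0.0]
contact_force: [-1.1, -0.5, 0.3]
gripper_width: 0.397
grasp_force: 0.0
```

Run:
```python
from h import *
p=grab('wrist','w7.png'); st(); rulers(p)
```

```text
tcp [ 0.6447 -0.0765  0.1499] yaw 91.02
short_ruler_1 [330.  97. 360. 232.] 0.82 c [ 0.6655 -0.0264] s [99.4 16.8] a 90.7
{'extent': [167.0, 457.9, 184.1, 472.3], 'confidence': 0.5} attempt to get argmax of an empty sequence
```

View pics/w7.png

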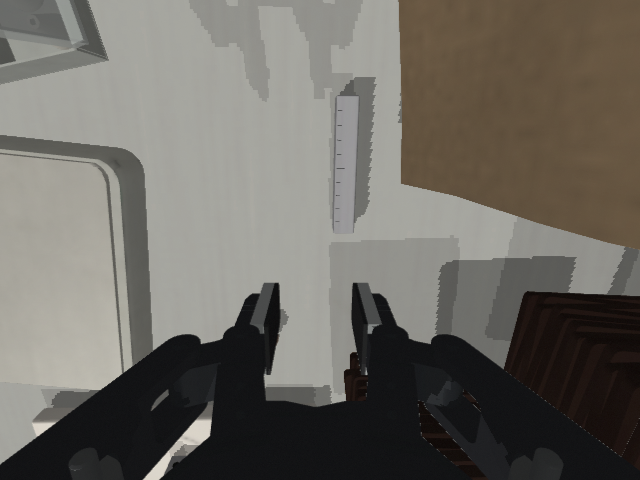

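The flap's lower corner triangulates to about (0.69, −0.03) at z ≈ 0.075. I'll grip this last short near its −y end (y = −0.070) so the gripper body stays clear of it.

>>> arm_command --moves '[[-0.4, [0.043, 0.143, 0], 0], [-0.4, [0.043, 0.143, 0.2], 0], [-0.4, [0.043, 0.143, 0.4], 0], [-0.4, [0.043, 0.143, 0.55], 0], [-0.4, [0.043, 0.143, 0.55], 0], [-0.4, [0.043, 0.143, 0.55], 0]]'

```text
time: 17.22
tool_pos: [0.6644, -0.0708, 0.0657]
tool_rot: [-0.002, 0.702, 0.712, -0.001]
contact_force: [0.3, 0.6, 0.8]
gripper_width: 0.294
grasp_force: 0.0
```

Run:
```python
from h import *
p=grab('wrist'); s=st(); rulers(p); d=np.array([.666,-.070])-s['tool_pos'][:2]; print(d,totool(*d,91),s['contact_force'])
```

```text
tcp [ 0.666 -0.071  0.068] yaw 90.87
short_ruler_1 [302.  90. 336. 288.] 0.7 c [ 0.6651 -0.0093] s [65. 15.] a 89.16
[-3.39083658e-05  9.76995907e-04] [ 0.007 -0.   ] [-0.63352141  1.35236968  0.55602233]
```

>>> arm_command --moves '[[-0.4, [0.007, 0, 0.12], 0], [-0.4, [0.007, 0, 0.23], 0], [-0.4, [0.007, 0, 0.23], 0], [-0.4, [0.007, 0, 0.23], 0], [-1, [0.007, 0, 0.23], 0], [-1, [0.007, 0, 0.23], 0], [-1, [0.007, 0, 0.23], 0], [-1, [0.007, 0, 0.23], 0]]'

```text
time: 17.98
tool_pos: [0.6676, -0.0691, 0.0354]
tool_rot: [0.002, 0.701, 0.713, 0.001]
contact_force: [-1.0, -0.4, 5.3]
gripper_width: 0.164
grasp_force: 59.9
```

Run:
```python
from h import *
s=st(); print(s['contact_force'],s['gripper_width'],s['grasp_force'])
```

```text
tcp [ 0.6676 -0.0691  0.0354] yaw 90.97
[-1.03564492 -0.38049743  5.3310376 ] 0.16422223192544 59.910746812820435
```

>>> arm_command --moves '[[-1, [-0.05, -0.03, -0.25], 0], [-1, [-0.05, -0.03, -0.5], 0], [-1, [-0.05, -0.03, -0.75], 0], [-1, [-0.05, -0.03, -0.75], 0.0025], [-1, [-0.05, -0.03, -0.75], 0.0025]]'

```text
time: 18.4
tool_pos: [0.6639, -0.0767, 0.1498]
tool_rot: [0.003, 0.707, 0.707, 0.002]
contact_force: [-0.7, 0.2, -0.8]
gripper_width: 0.16
grasp_force: 59.2
```

>>> arm_command --moves '[[-1, [-0.72, -0.52, 0], 0], [-1, [-0.72, -0.52, 0], 0], [-1, [-0.72, -0.52, 0], 0], [-1, [-0.72, -0.52, 0], 0]]'

```text
time: 18.73
tool_pos: [0.5796, -0.1874, 0.1425]
tool_rot: [-0.002, 0.708, 0.706, -0.002]
contact_force: [0.7, 0.5, -1.0]
gripper_width: 0.161
grasp_force: 59.2
```

>>> arm_command --moves '[[-1, [-0.72, -0.52, 0], 0], [-1, [-0.72, -0.52, 0], 0], [-1, [-0.72, -0.52, 0], 0], [-1, [-0.72, -0.52, 0], 0]]'

```text
time: 19.07
tool_pos: [0.5021, -0.2955, 0.1432]
tool_rot: [-0.001, 0.708, 0.706, -0.001]
contact_force: [0.7, 0.2, -0.5]
gripper_width: 0.165
grasp_force: 59.3
```

>>> arm_command --moves '[[-1, [-0.72, -0.52, 0], -0.0067], [-1, [-0.72, -0.52, 0.1], -0.0067], [-1, [-0.72, -0.52, 0.3], -0.0067], [-1, [-0.72, -0.52, 0.45], -0.0067], [-1, [-0.72, -0.52, 0.45], -0.0067], [-1, [-0.72, -0.52, 0.45], -0.0067], [-1, [-0.72, -0.52, 0.45], -0.0067]]'

```text
time: 19.65
tool_pos: [0.4285, -0.3996, 0.0774]
tool_rot: [-0.0, 0.691, 0.722, 0.0]
contact_force: [0.0, -0.2, 0.4]
gripper_width: 0.166
grasp_force: 59.3
```

Run:
```python
from h import *
p=grab('wrist'); s=st(); d=np.array([.4289,-.4017])-s['tool_pos'][:2]; print(d,totool(*d,92.4))
```

```text
tcp [ 0.4292 -0.4001  0.0787] yaw 92.55
[-0.00033885 -0.00161846] [-0.011 -0.003]
```

>>> arm_command --moves '[[-1, [-0.011, -0.003, 0.06], 0], [-1, [-0.011, -0.003, 0.11], 0], [-1, [-0.011, -0.003, 0.11], 0], [-1, [-0.011, -0.003, 0.11], 0], [-1, [-0.011, -0.003, 0.11], 0]]'

```text
time: 20.12
tool_pos: [0.4279, -0.4019, 0.0614]
tool_rot: [0.0, 0.691, 0.722, 0.0]
contact_force: [-0.1, -0.3, -1.6]
gripper_width: 0.164
grasp_force: 59.3
```

Run:
```python
from h import *
p=grab('wrist'); s=st(); d=np.array([.4289,-.4017])-s['tool_pos'][:2]; print(d,totool(*d,92.4),s['contact_force'])
```

```text
tcp [ 0.4279 -0.4021  0.0616] yaw 92.5
[0.00100963 0.00040759] [0.002 0.007] [-0.0710499  -0.68104189 -1.34032638]
```

>>> arm_command --moves '[[-1, [0.002, 0.007, 0.025], 0], [-1, [0.002, 0.007, 0.03], 0], [-1, [0.002, 0.007, 0.03], 0], [-0.2, [0.002, 0.007, 0.03], 0], [-0.2, [0.002, 0.007, 0.03], 0], [-0.2, [0.002, 0.007, 0.03], 0], [-0.2, [0.002, 0.007, -0.2], 0], [-0.2, [0.002, 0.007, -0.5], 0], [-0.2, [0.002, 0.007, -0.9], 0], [-0.2, [0.002, 0.007, -0.9], 0]]'

```text
time: 21.0
tool_pos: [0.4299, -0.4033, 0.2021]
tool_rot: [0.004, 0.692, 0.722, -0.0]
contact_force: [-0.0, -1.4, 0.7]
gripper_width: 0.401
grasp_force: 0.0
```

>>> arm_command --moves '[[-0.2, [-0.05, 0.57, -0.2], 0], [-0.2, [-0.05, 0.57, -0.2], 0], [-0.2, [-0.05, 0.57, -0.2], 0], [-0.2, [-0.05, 0.57, -0.2], 0], [-0.2, [-0.05, 0.57, -0.2], 0], [-0.2, [-0.05, 0.57, -0.2], 0], [-0.2, [-0.05, 0.57, -0.2], 0]]'

```text
time: 21.58
tool_pos: [0.5129, -0.4053, 0.2249]
tool_rot: [-0.001, 0.692, 0.722, -0.0]
contact_force: [0.8, 0.7, 0.4]
gripper_width: 0.401
grasp_force: 0.0
```

```bash
cat >> h.py <<'E'
A0=2.42
def frame_rulers(p,name='short_ruler_1',z=.042,mc=.4):
    for d in manip.search_frame(p,name):
        if d['confidence']<mc: continue
        try:
            c,s,a=fit(p,d['extent'],z); print(name,np.round(d['extent']),round(d['confidence'],2),'c',np.round(c,4),'slab mm',np.round(slab(c),1),'s',s,'a-slab',round((a-A0+45)%90-45,2))
        except Exception as x: print(d,x)
E
python3 - <<'E'
from h import *
p=grab('wrist','w8.png'); np.save('w8.npy',p,allow_pickle=True); st(); frame_rulers(p)
E
```

```text
tcp [ 0.513  -0.4054  0.2251] yaw 92.42
short_ruler_1 [410.  98. 444. 214.] 0.96 c [ 0.6094 -0.349 ] slab mm [90.5  2.4] s [98.8 16. ] a-slab -0.85
short_ruler_1 [208. 102. 238. 215.] 0.93 c [ 0.4272 -0.3593] slab mm [-91.8  -0.2] s [99.2 15.4] a-slab 0.25
short_ruler_1 [316. 102. 335. 215.] 0.64 c [ 0.5193 -0.3549] slab mm [0.3 0.3] s [98.2 15.2] a-slab 0.06
```

View pics/w8.png

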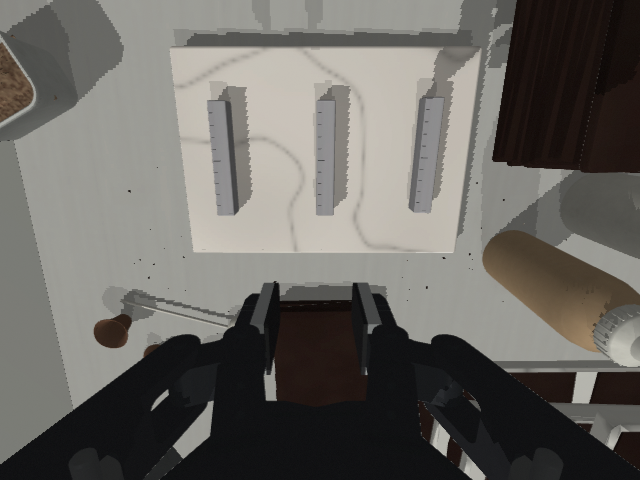

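The three shorts look good. The far one is off by (−1.5, +2.4) mm and −0.85°, so I'll regrip and trim it.

>>> arm_command --moves '[[-0.2, [0.349, 0.658, 0], 0.0023], [-0.2, [0.349, 0.658, 0.2], 0.0023], [-0.2, [0.349, 0.658, 0.5], 0.0023], [-0.2, [0.349, 0.658, 0.9], 0.0023], [-0.2, [0.349, 0.658, 0.9], 0.0023], [-0.2, [0.349, 0.658, 0.9], 0.0023], [-0.2, [0.349, 0.658, 0.9], 0.0023], [-0.2, [0.349, 0.658, 0.9], 0.0023]]'

```text
time: 22.35
tool_pos: [0.6111, -0.3501, 0.0934]
tool_rot: [0.001, 0.697, 0.717, 0.0]
contact_force: [-0.6, -0.3, 1.2]
gripper_width: 0.403
grasp_force: 0.0
```

Run:
```python
from h import *
p=grab('wrist'); s=st(); d=np.array([.6094,-.349])-s['tool_pos'][:2]; print(d,totool(*d,91.6))
```

```text
tcp [ 0.6119 -0.3508  0.0952] yaw 91.6
[-0.00250752  0.00177756] [ 0.012 -0.016]
```

Descend to z ≈ 0.056, close, then shift and turn.

>>> arm_command --moves '[[-0.2, [0.012, -0.016, 0.1], 0], [-0.2, [0.012, -0.016, 0.2], 0], [-0.2, [0.012, -0.016, 0.26], 0], [-0.2, [0.012, -0.016, 0.26], 0], [-0.2, [0.012, -0.016, 0.26], 0], [-1, [0.012, -0.016, 0.26], 0], [-1, [0.012, -0.016, 0.26], 0], [-1, [0.012, -0.016, 0.26], 0], [-1, [0.012, -0.016, 0.26], 0]]'

```text
time: 23.15
tool_pos: [0.6087, -0.3476, 0.053]
tool_rot: [0.001, 0.697, 0.717, 0.0]
contact_force: [0.5, -0.8, 1.6]
gripper_width: 0.164
grasp_force: 61.9
```

Run:
```python
from h import *
s=st(); print(s['contact_force'],s['gripper_width'])
```

```text
tcp [ 0.6087 -0.3476  0.053 ] yaw 91.65
[ 0.48835352 -0.81388576  1.6295721 ] 0.16391019087621672
```

>>> arm_command --moves '[[-1, [-0.016, 0.01, -0.03], -0.0023], [-1, [-0.016, 0.01, -0.03], -0.0023], [-1, [-0.016, 0.01, -0.03], -0.0023], [-1, [-0.016, 0.01, 0], -0.0023], [-1, [-0.016, 0.01, 0], -0.0023], [-0.2, [-0.016, 0.01, 0], -0.0023], [-0.2, [-0.016, 0.01, 0], -0.0023], [-0.2, [-0.016, 0.01, 0], -0.0023], [-0.2, [-0.016, 0.01, -0.3], -0.0023], [-0.2, [-0.016, 0.01, -0.6], -0.0023], [-0.2, [-0.016, 0.01, -0.95], -0.0023], [-0.2, [-0.016, 0.01, -0.95], -0.0023]]'

```text
time: 24.15
tool_pos: [0.6119, -0.351, 0.2023]
tool_rot: [0.005, 0.692, 0.722, 0.001]
contact_force: [-0.0, -0.6, 1.9]
gripper_width: 0.403
grasp_force: 0.0
```

>>> arm_command --moves '[[-0.2, [-0.4, -0.62, -0.1], 0], [-0.2, [-0.4, -0.62, -0.1], 0], [-0.2, [-0.4, -0.62, -0.1], 0], [-0.2, [-0.4, -0.62, -0.1], 0], [-0.2, [-0.4, -0.62, -0.1], 0], [-0.2, [-0.4, -0.62, -0.1], 0]]'

```text
time: 24.65
tool_pos: [0.5196, -0.4133, 0.2094]
tool_rot: [-0.0, 0.692, 0.722, 0.0]
contact_force: [0.5, -0.4, -0.5]
gripper_width: 0.403
grasp_force: 0.0
```

Run:
```python
from h import *
p=grab('wrist'); st(); frame_rulers(p)
```

```text
tcp [ 0.52   -0.4129  0.2092] yaw 92.52
short_ruler_1 [310.  87. 329. 211.] 0.82 c [ 0.5192 -0.355 ] slab mm [0.2 0.2] s [98.2 15.1] a-slab -0.31
short_ruler_1 [193.  89. 228. 209.] 0.71 c [ 0.4272 -0.3593] slab mm [-91.9  -0.3] s [99.  15.3] a-slab 0.33
short_ruler_1 [408.  86. 445. 210.] 0.61 c [ 0.6108 -0.3544] slab mm [91.7 -3.1] s [93.3 16.1] a-slab 0.03
```

Shorts are in place. Now over to the long rulers.

>>> arm_command --moves '[[-0.2, [0.9, 0.15, -0.15], 0.0067], [-0.2, [0.9, 0.15, -0.15], 0.0067], [-0.2, [0.9, 0.15, -0.15], 0.0067], [-0.2, [0.9, 0.15, -0.15], 0.0067]]'

```text
time: 25.08
tool_pos: [0.5376, -0.2727, 0.233]
tool_rot: [-0.0, 0.705, 0.709, 0.001]
contact_force: [-0.4, -0.1, 0.7]
gripper_width: 0.402
grasp_force: 0.0
```

>>> arm_command --moves '[[-0.2, [0.95, 0.1, -0.1], 0], [-0.2, [0.95, 0.1, -0.1], 0], [-0.2, [0.95, 0.1, -0.1], 0], [-0.2, [0.95, 0.1, -0.1], 0]]'

```text
time: 25.42
tool_pos: [0.5517, -0.1307, 0.2477]
tool_rot: [-0.0, 0.705, 0.709, 0.001]
contact_force: [-0.1, -1.0, -0.8]
gripper_width: 0.403
grasp_force: 0.0
```

>>> arm_command --moves '[[-0.2, [0.95, 0.1, 0], 0], [-0.2, [0.95, 0.1, 0], 0], [-0.2, [0.95, 0.1, 0], 0], [-0.2, [0.95, 0.1, 0], 0]]'

```text
time: 25.75
tool_pos: [0.566, 0.0121, 0.2471]
tool_rot: [-0.001, 0.705, 0.709, 0.0]
contact_force: [0.7, 0.6, 0.7]
gripper_width: 0.398
grasp_force: 0.0
```

>>> arm_command --moves '[[-0.2, [0.85, 0.1, 0], 0], [-0.2, [0.85, 0.1, 0], 0], [-0.2, [0.85, 0.1, 0], 0], [-0.2, [0.85, 0.1, 0], 0], [-0.2, [0.85, 0.1, 0], 0], [-0.2, [0.85, 0.1, 0], 0]]'

```text
time: 26.25
tool_pos: [0.5806, 0.1353, 0.2468]
tool_rot: [0.0, 0.706, 0.708, -0.001]
contact_force: [0.4, 0.6, 0.9]
gripper_width: 0.398
grasp_force: 0.0
```

Run:
```python
from h import *
p=grab('wrist','w9.png'); np.save('w9.npy',p,allow_pickle=True); st(); rulers(p,'long_ruler_1'); print(manip.search_frame(p,'dipping_fork'))
```

```text
tcp [0.5807 0.1345 0.2469] yaw 90.08
long_ruler_1 [268.  21. 307. 233.] 0.72 c [0.5524 0.204 ] s [199.6  16.5] a 95.62
long_ruler_1 [331.   8. 357. 226.] 0.66 c [0.6059 0.2154] s [199.1  17.7] a 90.32
[{'extent': [390.4, 0.0, 432.4, 227.3], 'confidence': 0.68}]
```

View pics/w9.png

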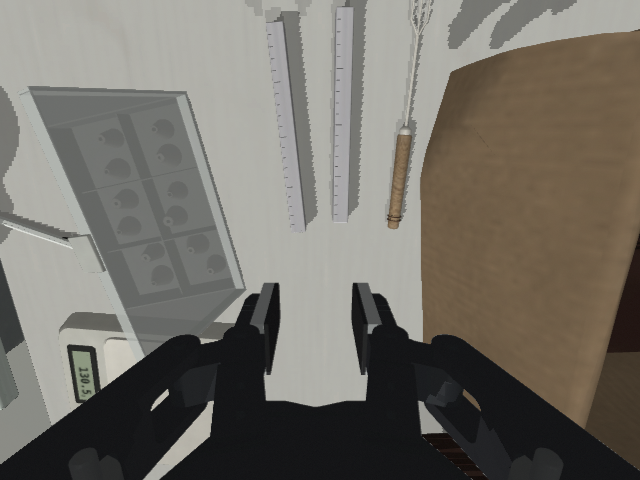

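Both longs fitted: (0.552, 0.204) at 95.6° and (0.606, 0.215) at 90.3°. The fork handle is at (398,180) px. I'll pick the left one first, gripping 46 mm toward −y so the fingers land in a compartment rather than on the divider.

>>> arm_command --moves '[[-0.3, [0.158, -0.159, 0.2], -0.0154], [-0.3, [0.158, -0.159, 0.5], -0.0154], [-0.3, [0.158, -0.159, 0.8], -0.0154], [-0.3, [0.158, -0.159, 0.98], -0.0154], [-0.3, [0.158, -0.159, 0.98], -0.0154], [-0.3, [0.158, -0.159, 0.98], -0.0154], [-0.3, [0.158, -0.159, 0.98], -0.0154]]'

```text
time: 26.98
tool_pos: [0.5585, 0.1579, 0.1028]
tool_rot: [0.001, 0.672, 0.74, 0.001]
contact_force: [0.3, -0.2, -0.5]
gripper_width: 0.348
grasp_force: 0.0
```

Run:
```python
from h import *
p=grab('wrist','x.png'); s=st(); rulers(p,'long_ruler_1'); d=np.array([.5569,.1582])-s['tool_pos'][:2]; print(d,totool(*d,95.6))
```

```text
tcp [0.5593 0.1582 0.1039] yaw 95.55
long_ruler_1 [301.   1. 326. 326.] 0.89 c [0.5523 0.2011] s [192.5  15.9] a 95.58
long_ruler_1 [367.   0. 450. 319.] 0.8 c [0.6064 0.1671] s [98.4 16. ] a 90.44
[-2.37383921e-03  2.41567084e-05] [ 0.002 -0.016]
```

>>> arm_command --moves '[[-0.3, [0.002, -0.012, 0.2], 0], [-0.3, [0.002, -0.012, 0.4], 0], [-0.3, [0.002, -0.012, 0.485], 0], [-0.3, [0.002, -0.012, 0.485], 0], [-0.3, [0.002, -0.012, 0.485], 0], [-1, [0.002, -0.012, 0.485], 0], [-1, [0.002, -0.012, 0.485], 0], [-1, [0.002, -0.012, 0.485], 0], [-1, [0.002, -0.012, 0.485], 0]]'

```text
time: 27.83
tool_pos: [0.5571, 0.1589, 0.0304]
tool_rot: [0.002, 0.672, 0.741, 0.002]
contact_force: [-1.1, -0.2, 6.3]
gripper_width: 0.164
grasp_force: 62.2
```

Run:
```python
from h import *
s=st(); print(s['contact_force'],s['gripper_width']); a=np.radians(95.6); print((np.array([.5524,.204])-s['tool_pos'][:2])@[np.cos(a),np.sin(a)])
```

```text
tcp [0.5571 0.1589 0.0304] yaw 95.61
[-1.11713691 -0.21875871  6.28760155] 0.1640948463147274
0.045354926758884404
```

>>> arm_command --moves '[[-1, [0, 0, -0.25], 0], [-1, [0, 0, -0.5], 0], [-1, [0, 0, -0.75], 0], [-1, [0, 0, -1], 0], [-1, [0, 0, -1], 0]]'

```text
time: 28.25
tool_pos: [0.5598, 0.1594, 0.1881]
tool_rot: [0.005, 0.672, 0.741, 0.006]
contact_force: [2.4, -0.3, 0.4]
gripper_width: 0.169
grasp_force: 61.2
```

>>> arm_command --moves '[[-1, [-0.1, 0, -0.25], 0], [-1, [-0.915, -0.224, -0.25], 0], [-1, [-0.915, -0.224, -0.25], 0], [-1, [-0.915, -0.224, -0.25], 0], [-1, [-0.915, -0.224, -0.25], 0]]'

```text
time: 28.67
tool_pos: [0.534, 0.0132, 0.2152]
tool_rot: [0.001, 0.674, 0.739, -0.001]
contact_force: [0.3, 0.5, -2.3]
gripper_width: 0.169
grasp_force: 61.1
```

>>> arm_command --moves '[[-1, [-0.915, -0.224, 0], 0], [-1, [-0.915, -0.224, 0], 0], [-1, [-0.915, -0.224, 0], 0], [-1, [-0.915, -0.224, 0], 0]]'

```text
time: 29.0
tool_pos: [0.5141, -0.125, 0.2152]
tool_rot: [0.001, 0.673, 0.74, -0.001]
contact_force: [0.3, -0.2, -1.0]
gripper_width: 0.164
grasp_force: 61.1
```

>>> arm_command --moves '[[-1, [-0.915, -0.224, 0], 0.259], [-1, [-0.915, -0.224, 0], 0.259], [-1, [-0.915, -0.224, 0], 0.259], [-1, [-0.915, -0.224, 0], 0.259], [-1, [-0.915, -0.224, 0], 0.259], [-1, [-0.915, -0.224, 0], 0.259], [-1, [-0.915, -0.224, 0], 0.259], [-1, [-0.915, -0.224, 0], 0.259], [-1, [-0.915, -0.224, 0], 0.259], [-1, [-0.915, -0.224, 0], 0.259], [-1, [-0.915, -0.224, 0], 0.259], [-1, [-0.915, -0.224, 0], 0.259], [-1, [-0.915, -0.224, 0], 0.259], [-1, [-0.915, -0.224, 0], 0.259], [-1, [-0.915, -0.224, 0], 0.259]]'

```text
time: 30.25
tool_pos: [0.4949, -0.2608, 0.2149]
tool_rot: [-0.0, 1.0, 0.022, -0.0]
contact_force: [0.7, 0.7, -2.0]
gripper_width: 0.168
grasp_force: 61.1
```

>>> arm_command --moves '[[-1, [-0.172, 0.927, 0], 0], [-1, [-0.172, 0.927, 0], 0], [-1, [-0.172, 0.927, 0.1], 0], [-1, [-0.172, 0.927, 0.3], 0], [-1, [-0.172, 0.927, 0.4], 0], [-1, [-0.172, 0.927, 0.4], 0], [-1, [-0.172, 0.927, 0.4], 0]]'

```text
time: 30.83
tool_pos: [0.4742, -0.4004, 0.1536]
tool_rot: [-0.001, 1.0, 0.021, -0.001]
contact_force: [-0.3, 0.8, -1.6]
gripper_width: 0.168
grasp_force: 61.1
```

Run:
```python
from h import *
p=grab('wrist','x2.png'); s=st(); d=np.array([.4762,-.4185])-s['tool_pos'][:2]; print(d,totool(*d,2.42),s['joint_pos'])
```

```text
tcp [ 0.4752 -0.4008  0.1555] yaw 2.47
[ 0.00097511 -0.01770497] [0.002 0.118] [-8.20374398e-01  1.24966047e-01  1.70895621e+00  2.39770676e-04
  1.30744740e+00  7.07228418e-01]
```

>>> arm_command --moves '[[-1, [0.002, 0.118, 0.15], 0], [-1, [0.002, 0.118, 0.4], 0], [-1, [0.002, 0.118, 0.6], 0], [-1, [0.002, 0.118, 0.63], 0], [-1, [0.002, 0.118, 0.63], 0], [-1, [0.002, 0.118, 0.63], 0]]'

```text
time: 31.38
tool_pos: [0.4774, -0.4194, 0.0632]
tool_rot: [0.001, 1.0, 0.021, 0.001]
contact_force: [0.6, -0.2, -1.6]
gripper_width: 0.165
grasp_force: 61.1
```

Run:
```python
from h import *
p=grab('wrist','x3.png'); s=st(); d=np.array([.4762,-.4185])-s['tool_pos'][:2]; print(d,totool(*d,2.42),s['contact_force'],slab(s['tool_pos'][:2])); frame_rulers(p)
```

```text
tcp [ 0.4778 -0.42    0.0642] yaw 2.43
[-0.00158526  0.00148629] [-0.01 -0.01] [ 0.54800743 -0.721422   -1.23206463] [-43.91354782 -62.98824508]
short_ruler_1 [ 49. 186. 286. 231.] 0.66 c [ 0.5146 -0.3394] slab mm [-3.7 16. ] s [10.4  7.2] a-slab -12.2
short_ruler_1 [ 92. 353. 199. 399.] 0.55 c [ 0.4256 -0.3206] slab mm [-91.9  38.6] s [21.2 14.3] a-slab -0.1
```

>>> arm_command --moves '[[-1, [-0.01, -0.01, 0.03], 0], [-1, [-0.01, -0.01, 0.06], 0], [-1, [-0.01, -0.01, 0.068], 0], [-1, [-0.01, -0.01, 0.068], 0], [-1, [-0.01, -0.01, 0.068], 0], [-1, [-0.01, -0.02, 0.068], 0], [-1, [-0.01, -0.029, 0.068], 0], [-1, [-0.01, -0.029, 0.068], 0], [-1, [-0.01, -0.029, 0.068], 0]]'

```text
time: 32.23
tool_pos: [0.4752, -0.4162, 0.0524]
tool_rot: [0.002, 1.0, 0.021, 0.001]
contact_force: [0.2, -3.2, 5.9]
gripper_width: 0.168
grasp_force: 62.2
```

Run:
```python
from h import *
p=grab('wrist','x3.png'); s=st(); print(s['contact_force'],slab(s['tool_pos'][:2]))
```

```text
tcp [ 0.4752 -0.4162  0.0524] yaw 2.36
[ 0.04396015 -2.98535047  6.8962743 ] [-46.31980885 -59.09705429]
```

>>> arm_command --moves '[[-0.2, [0, 0, 0], 0], [-0.2, [0, 0, 0], 0], [-0.2, [0, 0, 0], 0], [-0.2, [0, 0, -0.3], 0], [-0.2, [0, 0, -0.6], 0], [-0.2, [0, 0, -1], 0], [-0.2, [0, 0, -1], 0]]'

```text
time: 32.87
tool_pos: [0.4752, -0.415, 0.2048]
tool_rot: [0.001, 1.0, 0.021, 0.002]
contact_force: [0.8, -0.0, 0.3]
gripper_width: 0.397
grasp_force: 0.0
```

>>> arm_command --moves '[[-0.2, [-0.27, -0.39, -0.2], 0], [-0.2, [-0.27, -0.39, -0.2], 0], [-0.2, [-0.27, -0.39, -0.2], 0], [-0.2, [-0.27, -0.39, -0.2], 0], [-0.2, [-0.27, -0.39, -0.2], 0]]'

```text
time: 33.28
tool_pos: [0.4313, -0.3574, 0.2296]
tool_rot: [-0.0, 1.0, 0.021, -0.0]
contact_force: [-0.7, 0.6, 0.1]
gripper_width: 0.398
grasp_force: 0.0
```

Run:
```python
from h import *
p=grab('wrist','x4.png'); np.save('x4.npy',p,allow_pickle=True); st(); frame_rulers(p); frame_rulers(p,'long_ruler_1')
```

```text
tcp [ 0.4314 -0.3576  0.2293] yaw 2.37
short_ruler_1 [264. 209. 365. 226.] 0.94 c [ 0.4275 -0.3612] slab mm [-91.6  -2.1] s [102.6  14.6] a-slab -0.02
short_ruler_1 [254.   0. 382.  13.] 0.85 c [ 0.5984 -0.3559] slab mm [79.3 -4.1] s [106.7  13.6] a-slab -0.05
short_ruler_1 [258. 107. 375. 126.] 0.68 c [ 0.5163 -0.3591] slab mm [-2.9 -3.8] s [106.5  29.5] a-slab 3.44
long_ruler_1 [369.   2. 404. 228.] 0.77 c [ 0.5147 -0.4067] slab mm [ -6.4 -51.2] s [185.1  33.1] a-slab 0.05
```

The long ruler sits tight against the short ends (their masks merge at the joints). Now the second long.

>>> arm_command --moves '[[-0.3, [0.439, -0.915, 0], -0.2443], [-0.3, [0.439, -0.915, 0], -0.2443], [-0.3, [0.439, -0.915, 0], -0.2443], [-0.3, [0.439, -0.915, 0], -0.2443], [-0.3, [0.439, -0.915, 0], -0.2443], [-0.3, [0.439, -0.915, 0], -0.2443], [-0.3, [0.439, -0.915, 0], -0.2443], [-0.3, [0.439, -0.915, 0], -0.2443], [-0.3, [0.439, -0.915, 0], -0.2443], [-0.3, [0.439, -0.915, 0], -0.2443], [-0.3, [0.439, -0.915, 0], -0.2443], [-0.3, [0.439, -0.915, 0], -0.2443], [-0.3, [0.439, -0.915, 0], -0.2443], [-0.3, [0.439, -0.915, 0], -0.2443]]'

```text
time: 34.6
tool_pos: [0.4917, -0.2181, 0.2294]
tool_rot: [-0.001, 0.705, 0.709, -0.0]
contact_force: [-1.1, 0.9, 0.2]
gripper_width: 0.352
grasp_force: 0.0
```

>>> arm_command --moves '[[-0.3, [0.86, 0.26, 0], 0], [-0.3, [0.86, 0.26, 0], 0], [-0.3, [0.86, 0.26, 0], 0], [-0.3, [0.86, 0.26, 0], 0]]'

```text
time: 34.93
tool_pos: [0.5308, -0.0844, 0.2298]
tool_rot: [-0.001, 0.704, 0.71, 0.001]
contact_force: [-0.2, -0.0, 0.1]
gripper_width: 0.348
grasp_force: 0.0
```

>>> arm_command --moves '[[-0.3, [0.86, 0.26, 0], 0], [-0.3, [0.86, 0.26, 0], 0], [-0.3, [0.86, 0.26, 0], 0], [-0.3, [0.86, 0.26, 0], 0]]'

```text
time: 35.27
tool_pos: [0.569, 0.0449, 0.2299]
tool_rot: [-0.001, 0.704, 0.71, 0.001]
contact_force: [-0.5, -0.1, -0.2]
gripper_width: 0.348
grasp_force: 0.0
```

>>> arm_command --moves '[[-0.3, [0.86, 0.26, 0], 0], [-0.3, [0.86, 0.26, 0.1], 0], [-0.3, [0.86, 0.26, 0.4], 0], [-0.3, [0.86, 0.26, 0.7], 0], [-0.3, [0.86, 0.26, 0.8], 0], [-0.3, [0.86, 0.26, 0.8], 0], [-0.3, [0.86, 0.26, 0.8], 0], [-0.3, [0.86, 0.26, 0.8], 0]]'

```text
time: 35.93
tool_pos: [0.6072, 0.1691, 0.1114]
tool_rot: [0.0, 0.705, 0.709, 0.0]
contact_force: [0.8, -0.1, 1.4]
gripper_width: 0.35
grasp_force: 0.0
```

Run:
```python
from h import *
p=grab('wrist'); s=st(); rulers(p,'long_ruler_1'); d=np.array([.6064,.1694])-s['tool_pos'][:2]; print(d,totool(*d,90.4))
```

```text
tcp [0.6082 0.1691 0.1132] yaw 90.25
long_ruler_1 [298.   0. 330. 321.] 0.61 c [0.6061 0.214 ] s [195.1  16. ] a 90.37
[-0.00181633  0.00030273] [ 0.002 -0.012]
```

>>> arm_command --moves '[[-0.3, [0.002, -0.012, 0.2], 0], [-0.3, [0.002, -0.012, 0.4], 0], [-0.3, [0.002, -0.012, 0.53], 0], [-0.3, [0.002, -0.012, 0.54], 0], [-0.3, [0.002, -0.012, 0.54], 0], [-1, [0.002, -0.012, 0.54], 0], [-1, [0.002, -0.012, 0.54], 0], [-1, [0.002, -0.012, 0.54], 0], [-1, [0.002, -0.012, 0.54], 0]]'

```text
time: 36.78
tool_pos: [0.6071, 0.1702, 0.033]
tool_rot: [0.002, 0.705, 0.709, 0.002]
contact_force: [-1.3, -0.6, 7.2]
gripper_width: 0.167
grasp_force: 63.2
```

Run:
```python
from h import *
s=st(); print(s['contact_force'],s['gripper_width'], .2154-s['tool_pos'][1])
```

```text
tcp [0.6071 0.1702 0.033 ] yaw 90.32
[-1.281905   -0.63729035  7.20997714] 0.16652077701587176 0.04516062622441544
```

>>> arm_command --moves '[[-1, [0, 0, -0.25], 0], [-1, [0, 0, -0.5], 0], [-1, [0, 0, -0.75], 0], [-1, [0, 0, -1], 0], [-1, [0, 0, -1], 0]]'

```text
time: 37.2
tool_pos: [0.6096, 0.1711, 0.191]
tool_rot: [0.005, 0.705, 0.709, 0.007]
contact_force: [0.9, 0.9, -0.6]
gripper_width: 0.166
grasp_force: 62.2
```

>>> arm_command --moves '[[-1, [-0.1, -0.05, -0.25], 0], [-1, [-0.93, -0.25, -0.25], 0], [-1, [-0.93, -0.25, -0.25], 0], [-1, [-0.93, -0.25, -0.25], 0], [-1, [-0.93, -0.25, -0.25], 0]]'

```text
time: 37.62
tool_pos: [0.5667, 0.0252, 0.2176]
tool_rot: [0.001, 0.707, 0.707, -0.001]
contact_force: [0.4, 0.5, -2.1]
gripper_width: 0.168
grasp_force: 62.2
```

>>> arm_command --moves '[[-1, [-0.93, -0.25, 0], 0], [-1, [-0.93, -0.25, 0], 0], [-1, [-0.93, -0.25, 0], 0], [-1, [-0.93, -0.25, 0], 0]]'

```text
time: 37.95
tool_pos: [0.53, -0.1127, 0.2174]
tool_rot: [0.001, 0.706, 0.708, -0.0]
contact_force: [0.5, 0.2, -1.2]
gripper_width: 0.167
grasp_force: 62.2
```

>>> arm_command --moves '[[-1, [-0.6, -0.25, 0], 0.2441], [-1, [-0.6, -0.25, 0], 0.2441], [-1, [-0.6, -0.25, 0], 0.2441], [-1, [-0.6, -0.25, 0], 0.2441], [-1, [-0.6, -0.25, 0], 0.2441], [-1, [-0.6, -0.25, 0], 0.2441], [-1, [-0.6, -0.25, 0], 0.2441], [-1, [-0.6, -0.25, 0], 0.2441], [-1, [-0.6, -0.25, 0], 0.2441], [-1, [-0.6, -0.25, 0], 0.2441], [-1, [-0.6, -0.25, 0], 0.2441], [-1, [-0.6, -0.25, 0], 0.2441], [-1, [-0.6, -0.25, 0], 0.2441], [-1, [-0.6, -0.25, 0], 0.2441]]'

```text
time: 39.12
tool_pos: [0.4942, -0.1993, 0.2172]
tool_rot: [0.0, 1.0, 0.021, 0.0]
contact_force: [-0.1, -0.3, -0.3]
gripper_width: 0.167
grasp_force: 62.2
```

>>> arm_command --moves '[[-1, [-0.187, 0.627, 0], 0], [-1, [-0.187, 0.627, 0], 0], [-1, [-0.187, 0.627, 0.1], 0], [-1, [-0.187, 0.627, 0.3], 0], [-1, [-0.187, 0.627, 0.5], 0], [-1, [-0.187, 0.627, 0.5], 0], [-1, [-0.187, 0.627, 0.5], 0]]'

```text
time: 39.7
tool_pos: [0.4689, -0.2936, 0.1401]
tool_rot: [-0.002, 1.0, 0.022, -0.002]
contact_force: [0.2, 0.6, -0.7]
gripper_width: 0.168
grasp_force: 62.1
```

Run:
```python
from h import *
p=grab('wrist'); s=st(); d=np.array([.4711,-.2942])-s['tool_pos'][:2]; print(d,totool(*d,2.42))
```

```text
tcp [ 0.4703 -0.2945  0.1424] yaw 2.49
[0.00083463 0.00032403] [ 0.006 -0.002]
```

>>> arm_command --moves '[[-1, [0.006, -0.005, 0.15], 0], [-1, [0.006, -0.005, 0.35], 0], [-1, [0.006, -0.005, 0.5], 0], [-1, [0.006, -0.005, 0.52], 0], [-1, [0.006, -0.005, 0.52], 0], [-1, [0.006, -0.005, 0.52], 0]]'

```text
time: 40.25
tool_pos: [0.4725, -0.2949, 0.0666]
tool_rot: [0.001, 1.0, 0.022, 0.002]
contact_force: [0.4, 0.1, -1.4]
gripper_width: 0.164
grasp_force: 62.1
```

Run:
```python
from h import *
p=grab('wrist'); s=st(); print(slab(s['tool_pos'][:2]),s['contact_force'])
```

```text
tcp [ 0.4728 -0.2951  0.0671] yaw 2.47
[-43.60592535  61.95033672] [ 0.13561494 -0.01824709 -0.89987785]
```

>>> arm_command --moves '[[-1, [-0.013, 0, 0.04], 0], [-1, [-0.013, 0, 0.075], 0], [-1, [-0.013, 0, 0.075], 0], [-1, [-0.013, 0, 0.075], 0], [-1, [-0.013, 0.01, 0.075], 0], [-1, [-0.013, 0.018, 0.075], 0], [-1, [-0.013, 0.022, 0.075], 0], [-1, [-0.013, 0.022, 0.075], 0], [-1, [-0.013, 0.022, 0.075], 0]]'

```text
time: 41.05
tool_pos: [0.4704, -0.2969, 0.055]
tool_rot: [-0.001, 1.0, 0.021, 0.001]
contact_force: [-1.4, 5.9, 9.8]
gripper_width: 0.167
grasp_force: 63.6
```

Run:
```python
from h import *
p=grab('wrist'); s=st(); print(slab(s['tool_pos'][:2]),s['contact_force'])
```

```text
tcp [ 0.4704 -0.2969  0.0549] yaw 2.46
[-46.05038306  60.31604586] [-1.36438336  5.81383714  8.78632021]
```

>>> arm_command --moves '[[-1, [0, 0, -0.006], 0], [-1, [0, 0.006, -0.006], 0], [-1, [0, 0.012, -0.006], 0], [-1, [0, 0.012, -0.006], 0], [-1, [0, 0.012, -0.006], 0]]'

```text
time: 41.52
tool_pos: [0.4701, -0.2986, 0.055]
tool_rot: [-0.001, 1.0, 0.021, 0.001]
contact_force: [-0.2, 6.3, 7.5]
gripper_width: 0.164
grasp_force: 63.4
```

Run:
```python
from h import *
p=grab('wrist'); s=st(); print(slab(s['tool_pos'][:2]),s['contact_force'])
```

```text
tcp [ 0.4701 -0.2985  0.0549] yaw 2.44
[-46.43132646  58.66914042] [0.73322562 5.48282549 6.91327324]
```

>>> arm_command --moves '[[-0.2, [0, 0, 0], 0], [-0.2, [0, 0, 0], 0], [-0.2, [0, 0, 0], 0], [-0.2, [0, 0, -0.3], 0], [-0.2, [0, 0, -0.6], 0], [-0.2, [0, 0, -1], 0], [-0.2, [0, 0, -1], 0]]'

```text
time: 42.15
tool_pos: [0.4703, -0.3003, 0.2085]
tool_rot: [0.002, 1.0, 0.021, 0.002]
contact_force: [0.7, -0.8, 1.0]
gripper_width: 0.401
grasp_force: 0.0
```

>>> arm_command --moves '[[-0.2, [0.267, 0.78, -0.3], -0.25], [-0.2, [0.267, 0.78, -0.3], -0.25], [-0.2, [0.267, 0.78, -0.3], -0.25], [-0.2, [0.267, 0.78, -0.3], -0.25], [-0.2, [0.267, 0.78, -0.3], -0.25], [-0.2, [0.267, 0.78, -0.3], -0.25], [-0.2, [0.267, 0.78, -0.3], -0.25], [-0.2, [0.267, 0.78, -0.3], -0.25], [-0.2, [0.267, 0.78, -0.3], -0.25], [-0.2, [0.267, 0.78, -0.3], -0.25], [-0.2, [0.267, 0.78, -0.3], -0.25], [-0.2, [0.267, 0.78, -0.3], -0.25], [-0.2, [0.267, 0.78, -0.3], -0.25], [-0.2, [0.267, 0.78, -0.3], -0.25], [-0.2, [0.267, 0.78, -0.3], -0.25]]'

```text
time: 43.4
tool_pos: [0.514, -0.4144, 0.2481]
tool_rot: [-0.0, 0.693, 0.721, -0.0]
contact_force: [0.5, -0.0, -1.2]
gripper_width: 0.4
grasp_force: 0.0
```

Run:
```python
from h import *
p=grab('wrist'); np.save('x5.npy',p,allow_pickle=True); st()
# rectified slab-plane view at z=.042, 2.6 px/mm
a=np.radians(A0); X=np.array([np.cos(a),np.sin(a)]);Y=np.array([-X[1],X[0]])
cs=[(-140,95),(140,95),(140,-95),(-140,-95)]
src=np.array([proj(p,[*(C0+(x*X+y*Y)/1000),.042]) for x,y in cs],np.float32)
dst=np.array([((x+140)*2.8,(95-y)*2.8) for x,y in cs],np.float32)
im=cv2.warpPerspective(p['frame'],cv2.getPerspectiveTransform(src,dst),(784,532),flags=cv2.INTER_CUBIC)
cv2.imwrite('pics/rect.png',im[:,:,::-1])
```

```text
tcp [ 0.514  -0.4144  0.2482] yaw 92.32
```

View pics/rect.png

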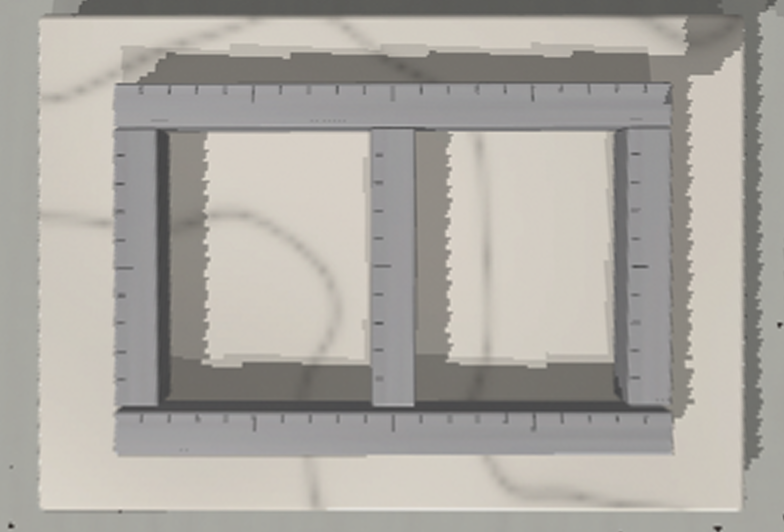

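The rectified view (2.8 px/mm) shows the frame square on the slab. The short rulers' outer faces line up with the long rulers' ends at u ≈ 115 and 672, and the divider is centred at u ≈ 393. The upper joints look closed; the lower ones are about 2 mm (rows 405–412), inside the 5 mm limit. I'm handing it in.

```bash
python3 -c "
from plant import manip
print(manip.job_done())"
```

```text
the job is handed in; nothing more can be done
None
```

I laid the five rulers out as the casting frame and handed the job in at about 43 s: it is square, centred to about 1–2 mm, and its widest joint gap is about 2 mm. The gripper stayed clear of the fork, bell and tub throughout, though I did not re-measure their positions at the end.

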